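Set up the tilting drain stand and stack the washed cuvette trays on it

TASK

Swing the drain stand's prop leg over by its red lever until it locks and the deck stands on it at a slant. Then stack all the green trays that are there in one neat square stack on the black block of the deck, the first tray straight on the block and one white drain sheet between each tray and the next; a spare sheet can stay on its mat. Leave the bottle, jar and pipette where they are.

Things in the scene. Friction and masses are not known exactly. Their poses are not given: they have to be found in the camera images.
- prop_leg (a joint): Prop leg's angle to the deck, rad: 0 folded under the deck, 1.57 locked on its stop; dead centre (leg plumb) about 1.30. Swinging the lever from the rear up and over to the front brings the foot down on the base and jacks the deck up. Spring and weight throw it back before dead centre, hold it after. About 8 N at the knob starts it; about 3 N back on the knob would free it once locked.
- knob (a point): Centre of the red knob: cylinder, 26 mm diameter, 30 mm long, axis along the stand's y, so its flat ends can be pinched from above while the lever turns between the fingers. 100 mm from the pivot. Folded, the lever leans 25 deg above level to the rear (+x of the stand), knob 63 mm above the bench; locked, it has turned 104 deg and leans to the front, knob 155 mm up. Lever arm 10 mm thick.
- pivot (a point): The leg's pivot, in the plane the knob swings in (100 mm left, +y, of the stand's middle). y is the pivot axis, x runs up along the deck to the rear. It lies 235 mm behind and 9 mm below the deck's hinge line and rises with the deck from 21 to 77 mm above the bench.
- block (a point): Centre of the top face of the black rubber drain block on the deck, where the stack goes: 86 mm (x) by 40 mm (y), 8 mm above the metal deck. Its x axis runs up the deck to the rear, z is square to the deck; it tilts with the deck. Deck 260 by 130 mm with a 10 mm lip at the front; the block is 115 mm behind the hinge line. The deck lies flat at first and slopes 0.239 rad when it stands on the locked leg.
- tray0_c (a point): Centre of a pale green open plastic cuvette tray (2 by 4 cells), 90 (x) by 44 (y) by 18 mm (z), about 80 g; z up as it lies on a mat. May be absent (None).
- tray1_c (a point): Centre of a pale green open plastic cuvette tray (2 by 4 cells), 90 (x) by 44 (y) by 18 mm (z), about 80 g; z up as it lies on a mat. May be absent (None).
- tray2_c (a point): Centre of a pale green open plastic cuvette tray (2 by 4 cells), 90 (x) by 44 (y) by 18 mm (z), about 80 g; z up as it lies on a mat. May be absent (None).
- tray3_c (a point): Centre of a pale green open plastic cuvette tray (2 by 4 cells), 90 (x) by 44 (y) by 18 mm (z), about 80 g; z up as it lies on a mat. May be absent (None).
- sheet0_c (a point): Centre of a white perforated drain sheet, stiff plastic, 96 (x) by 50 (y) by 6 mm (z), 40 g; a spacer for between two trays.
- sheet1_c (a point): Centre of a white perforated drain sheet, stiff plastic, 96 (x) by 50 (y) by 6 mm (z), 40 g; a spacer for between two trays.
- sheet2_c (a point): Centre of a white perforated drain sheet, stiff plastic, 96 (x) by 50 (y) by 6 mm (z), 40 g; a spacer for between two trays.
- mat_l: Blue mat, fixed, 340 (x) by 300 (y) by 1.5 mm, left of the stand; trays and sheets lie on it. Origin at the centre of its underside.
- mat_r: Blue mat, fixed, 340 (x) by 280 (y) by 1.5 mm, right of the stand.
- stand: Base of the drain stand, fixed, 300 (x) by 150 (y) mm, plate 12 mm thick, origin under its centre, front to -x. The deck is hinged on it 130 mm in front of the origin, 30 mm above the bench. The leg under the deck's rear has a roller foot (14 mm diameter) 60 mm from the pivot, which folded points to the front, 1 deg below level, and runs on the plate.
- wash_bottle: White wash bottle, 68 mm diameter, 150 mm tall, origin under its centre; not part of the job.
- sample_jar: Small sample jar, 48 mm diameter, 60 mm tall, origin under its centre; not part of the job.
- pipette: Purple and white pipette lying on the bench behind the stand, about 290 mm long, 22 mm high, along its x; not part of the job.
Not all that is in view belongs to the job. What is shaped like the part that bears tray3_c but turquoise is not meant.

How it is judged:
By the outcome, as a careful person would: the job done as asked, in the order asked, and still so for the second after the job is handed in, with the robot touching nothing.
Of tray0, tray1, tray2, tray3 only 3 to 4 are there at a start; the rules pass over those that are not, and their reading is None.
At some moment in a run one of tray0, tray1, tray2, tray3, sheet0, sheet1, sheet2 may be knocked a few centimetres aside while the robot is not near it.
It also fails if it takes over 210 s, if anything falls off the work surface, if the arm or the gripper's body presses on something with over 40 N, if the wrist force passes 120 N, or if a joint passes its speed limit or range.

ROBOT

A 6-joint arm with a two-finger parallel gripper is mounted at the origin on the work surface. World frame = base frame: x ahead of the robot, y to its left, z up, the work surface at z = 0. Lengths are in m, angles in rad, forces in N, time in s.
With the tool pointing down it reaches from about 0.425 to 0.95 m from the base axis. Payload 3.5 kg.
Tool frame: the origin (TCP) lies on the centre line of the jaws, within the pads' length; the fingertips stand 14 mm ahead of it and the grasp point (between the pads) lies 5 mm behind it (ctrl.finger_overhang is the distance from the TCP to the fingertips, in m); z points along the fingers, y is the line along which they close (so a half turn about z gives the same grasp; the last joint's range is limited). The gripper opens to 85 mm and grips with 20 to 120 N. Pads are 22 mm wide; open, the fingers measure 114 mm over their backs; the gripper's body (76 mm by 85 mm) begins 54 mm behind the grasp point. The pads swing forward as they close: fully open they stand 13 mm farther back than shut.
Start: joints at [-1.481, 0.286, 1.577, -0, 1.279, -0.15], TCP at [0.16, -0.656, 0.245] pointing down, gripper open.
Joint ranges: [-2.77, 2.77], [-0.9, 2.22], [0.21, 2.48], [-1.53, 4.67], [0.24, 2.81], [-2.84, 2.84]. Speed limits (rad/s): [2.79, 2.79, 3.14, 3.14, 3.14, 3.14].

INTERFACE

Orientations are given as a unit quaternion [x, y, z, w].
In Python, from plant import ctrl gives the robot as it stands.
- The arm moves only by the tool send_rows, never from a script. Its argument "moves" is text: rows parted by semicolons, each of 7 numbers parted by spaces: the turn, a rotation vector about the tool's x, y, z in units of 360 degrees (1.0 is 360 degrees), then the shift along the tool's x, y, z in units of 20 cm (1.0 is 20 cm), then the gripper's target within -1 to 1 (fully open at 1, half-way at 0, shut at -1). A call has 1 to 12 rows; each row is the pose to reach, as a shift and turn from the pose commanded when the call began, along the tool's axes at that moment, turning the shorter way round; what a row does not reach only later rows make up. A row lasts 1/8 s, in which the tool goes at most 62.5 mm and 10.7 degrees, less where a joint would pass 70% of its speed; a pose out of reach is approached as far as the arm can. A call with a number of a shift or a turn outside -1 to 1 is refused whole. A call with a gripper value outside its range is refused whole. The fingers move at their own pace and stop on an object; "newtons" is the grip in N (left out, the last holds). Time passes only in rows, so rows that repeat a pose let the fingers close. It gives the time, the measured TCP pose, the force, the opening and the grip force at its end, in the units of the state.
- ctrl.get_state(): the state, without advancing time (a new reading comes with each control period).
- ctrl.read_camera(name): name is "scene" or "top" or "wrist"; returns a dict with "image" (480x640x3 uint8, red, green, blue), "fovy" (degrees; the focal length in pixels is half the picture's height over the tangent of half this angle, whatever the lens; pixels are square), "cx", "cy" (the principal point, pixels), "extrinsics" (4x4, takes a point from camera to world coordinates). Camera axes: x right, y up, looking along -z (the intrinsics and any distortion apply to the point x, -y, -z); pixel columns grow to the right and rows downward; lengths in m; the calibration is good to about 2 mm. A picture is of the moment at which its call begins. There is no depth.
- ctrl.sign_off(): hands the job in; it is judged then, once.
The state is a dict: "time": time; "qpos": joint angles; "dq": joint speeds; "joint_efforts": joint torques, N m; "eef_pos": TCP position; "tcp_rot": TCP orientation; "contact_force": force on the tool from outside, world axes, zero at the start; "wrist_torque": the same for the moment, N m; "opening": opening from 0.0 (shut) to 1.0 (fully open); "finger_force": force on a finger pad.
Only numpy, scipy, OpenCV 4.12 (cv2) and the standard library are available. Lean on these libraries where they do the work, as an engineer would, in place of code of your own. Each camera call takes 0.05 s, during which the arm holds its last target. There are 200 camera calls.

## Working session

There is one attempt and no reset: what is moved stays moved. The work goes in short steps, Python scripts to look and compute and a tool call to move; the robot and the scene stay as the last step left them, time stands still between calls to the robot, and variables do not carry over. Pictures are saved under pics/ and viewed, at most 14 in all, crops included, and the job is handed in when it is done.

Besides the shell and the picture viewer there is one more tool, called after "Emit:" as name(argument=value, ...) on one line, values as JSON. send_rows: Moves the arm, as the interface text tells. Its arguments: {"type":"object","properties":{"moves":{"type":"string"},"newtons":{"type":"number"}},"required":["moves"]}

```bash
mkdir -p pics; ls; python3 - <<'E'
from plant import ctrl
import cv2,json
s=ctrl.get_state(); print(s)
for n in("scene","top"):
    c=ctrl.read_camera(n); cv2.imwrite(f"pics/{n}0.png",c["image"][:,:,::-1]); print(n,{k:v for k,v in c.items() if k!="image"})
print(ctrl.finger_overhang)
E
```

```text
pics
{'time': 0.0, 'qpos': array([-1.48100787e+00,  2.87202982e-01,  1.57819189e+00,  3.01789818e-05,
        1.27859205e+00, -1.49995772e-01]), 'dq': array([-1.76712706e-03, -6.22298346e-04, -8.67395783e-05,  6.94154687e-04,
        3.34603502e-05, -3.99478409e-04]), 'joint_efforts': array([-1.14222104e-03, -4.05983484e+01, -2.92626625e+01, -1.29169603e-04,
        5.94483427e-03, -2.61207189e-08]), 'eef_pos': array([ 0.16028908, -0.65504624,  0.24391419]), 'tcp_rot': array([ 9.92821356e-01,  1.19600677e-01,  5.04707914e-05, -1.19615726e-03]), 'contact_force': array([-0.23639888, -0.97312129, -0.94524299]), 'wrist_torque': array([ 0.00975823,  0.05769002, -0.02329492]), 'finger_force': 0.0, 'opening': 1.0005666260941746}
scene {'fovy': 56.144527297719144, 'cx': 327.49654075274105, 'cy': 242.21724873294824, 'extrinsics': array([[-2.11346938e-01, -8.34088710e-01,  5.09537532e-01,
         1.20162802e+00],
       [ 9.77410683e-01, -1.79870294e-01,  1.10973126e-01,
         2.02703904e-01],
       [-9.10766076e-04,  5.21481257e-01,  8.53262251e-01,
         1.05040497e+00],
       [ 0.00000000e+00,  0.00000000e+00,  0.00000000e+00,
         1.00000000e+00]])}
top {'fovy': 51.46621280958154, 'cx': 318.1034521768868, 'cy': 243.11746560664426, 'extrinsics': array([[ 0.0102658 ,  0.99281454, -0.11922209,  0.47994573],
       [-0.99937496,  0.01422015,  0.03236473,  0.10258586],
       [ 0.03382753,  0.11881533,  0.99233997,  1.13731482],
       [ 0.        ,  0.        ,  0.        ,  1.        ]])}
0.014
```

View pics/top0.png

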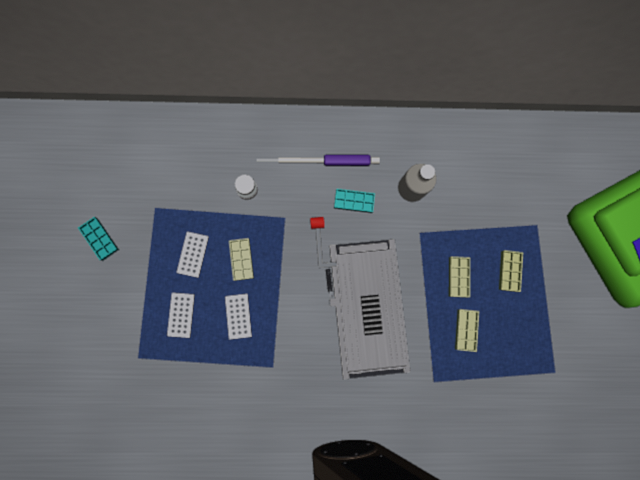

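View pics/scene0.png

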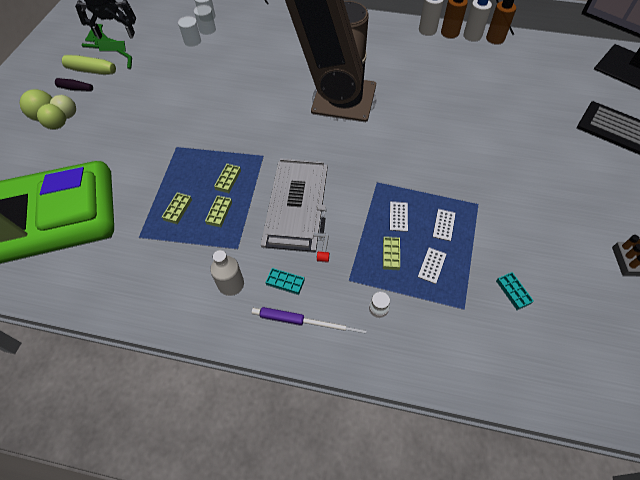

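The top view shows 4 pale green trays: one on the left mat at (241,259), three on the right at (460,277), (512,271) and (468,331). There are 3 white sheets at (192,254), (181,315) and (238,316). The red knob is at (317,223) and the block at (371,315). The turquoise trays at (354,201) and (98,239) are decoys.

```bash
cat > h.py <<'E'
import numpy as np, cv2
from plant import ctrl
from scipy.spatial.transform import Rotation as R
def cam(n,save=None):
    c=ctrl.read_camera(n)
    if save: cv2.imwrite(save,c["image"][:,:,::-1])
    return c
def ray(c,uv):
    f=240/np.tan(np.radians(c["fovy"])/2); uv=np.atleast_2d(uv).astype(float); E=c["extrinsics"]
    d=np.c_[(uv[:,0]-c["cx"])/f,-(uv[:,1]-c["cy"])/f,-np.ones(len(uv))]@E[:3,:3].T
    return E[:3,3],d
def unproj(c,uv,z):
    o,d=ray(c,uv); return o+d*((z-o[2])/d[:,2])[:,None]
def proj(c,p):
    f=240/np.tan(np.radians(c["fovy"])/2); E=c["extrinsics"]
    q=(np.atleast_2d(p)-E[:3,3])@E[:3,:3]
    return np.c_[c["cx"]+f*q[:,0]/-q[:,2],c["cy"]-f*q[:,1]/-q[:,2]]
def blobs(c,kind,amin=60):
    hsv=cv2.cvtColor(c["image"],cv2.COLOR_RGB2HSV).astype(int); h,s,v=hsv[...,0],hsv[...,1],hsv[...,2]
    m={"tray":(h>20)&(h<45)&(s>35)&(v>60),"red":((h<8)|(h>172))&(s>150)&(v>80),"sheet":(s<40)&(v>170),"turq":(h>80)&(h<95)&(s>100)}[kind].astype(np.uint8)
    m=cv2.morphologyEx(m,cv2.MORPH_CLOSE,np.ones((5,5)))
    cs,_=cv2.findContours(m,cv2.RETR_EXTERNAL,cv2.CHAIN_APPROX_NONE)
    return [k[:,0,:] for k in cs if cv2.contourArea(k)>amin]
def rect(c,k,z):
    w=unproj(c,k,z)[:,:2]; (x,y),(a,b),t=cv2.minAreaRect((w*1000).astype(np.float32))
    if a<b: a,b,t=b,a,t+90
    t=(t+90)%180-90
    return np.round([x,y,a,b,t],1)
E
python3 - <<'E'
from h import *
for n in("top","scene"):
    c=cam(n)
    for kind,z in(("tray",.0195),("sheet",.0075),("red",.063)):
        for k in blobs(c,kind):
            r=rect(c,k,z)
            if r[2]<150 and abs(r[1])<600: print(n,kind,np.round(k.mean(0)),r)
    x,y=(300,200) if n=="top" else (250,140)
    cv2.imwrite(f"pics/stand_{n}.png",cv2.resize(c["image"][y:y+200,x-10:x+130,::-1],None,fx=3,fy=3,interpolation=cv2.INTER_CUBIC))
E
```

```text
top tray [467. 330.] [ 423.  -269.8   88.9   46.2   -5.1]
top tray [460. 277.] [ 542.6 -255.3   89.2   43.7   -1.2]
top tray [511. 271.] [ 557.1 -375.    89.8   46.1   -5.6]
top tray [241. 259.] [575.9 238.6  88.9  43.4   8.2]
top sheet [238. 316.] [449.3 243.8  92.4  46.4   7.2]
top sheet [180. 315.] [451.  371.4  92.1  46.1  -3.7]
top sheet [192. 254.] [587.1 350.8  92.1  46.2 -11.8]
top sheet [244. 184.] [751.8 238.3  40.1  36.8   1.5]
top sheet [427. 171.] [ 789.7 -188.    29.2   28.4   -0.8]
top sheet [300. 159.] [812.5 109.9 102.5   4.8 -88.8]
top red [317. 222.] [654.4  70.4  26.3  24.3 -89.1]
scene tray [391. 253.] [581.7 239.3  96.8  43.1   7.5]
scene tray [218. 211.] [ 5.486e+02 -2.547e+02  9.750e+01  4.720e+01  2.000e-01]
scene tray [177. 208.] [ 563.  -371.2   95.7   52.9   -5.8]
scene tray [227. 178.] [ 430.7 -266.9   98.5   51.6   -5.4]
scene sheet [381. 299.] [715.8 233.4  43.2  41.1 -77.8]
scene sheet [219. 256.] [ 680.2 -207.4   32.8   32.2   57.3]
scene sheet [432. 265.] [588.5 350.6  94.5  48.7 -11.9]
scene sheet [444. 225.] [452.8 371.3  94.8  48.7  -3.7]
scene sheet [398. 216.] [451.  243.6  94.4  48.6   6.9]
scene red [323. 256.] [654.7  70.3  30.1  26.8 -84.4]
```

View pics/stand_top.png

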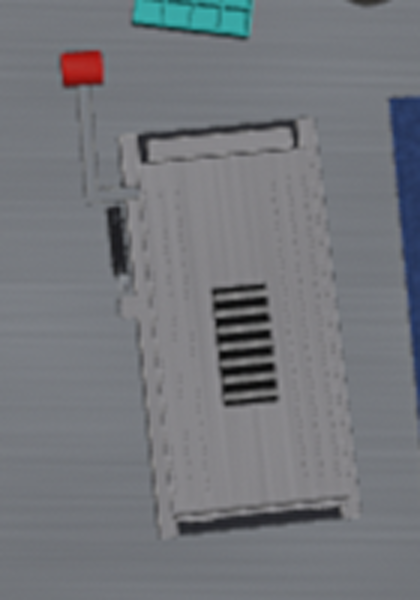

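```bash
python3 - <<'E'
from h import *
c=cam("top")
P=lambda a:np.array(a)/3.+[290-.33,200-.33]
blk=P([[212,287],[267,284],[278,402],[224,406]])
K=np.array([654.4,70.4])
for z in(.036,.040,.044):
    b=unproj(c,blk,z)*1000; B=b.mean(0)[:2]
    e=unproj(c,P([[118,135],[163,538],[315,118],[357,517]]),z)*1000
    yl=[np.degrees(np.arctan2(*(e[i]-e[i+1])[[1,0]])) for i in(0,2)]
    v=K-B; print(z,B,yl,"len",np.hypot(*v),np.hypot(210.6,100),"yaw",np.degrees(np.arctan2(v[1],v[0])-np.arctan2(100,210.6)), np.linalg.norm(b[0]-b[3]),np.linalg.norm(b[0]-b[1]))
# knob path for given yaw
from scipy.optimize import brentq
al=lambda ph,th: ph+th+np.radians(1)
g=lambda th,ph:30+235*np.sin(th)-9*np.cos(th)-60*np.sin(al(ph,th))-19
for ph in np.linspace(0,1.57,9):
    try: th=max(0,brentq(g,-.05,.4,args=(ph,)))
    except Exception as ex: th=0
    b=np.radians(25)+ph+th
    x=-130+235*np.cos(th)+9*np.sin(th)+100*np.cos(b); z=30+235*np.sin(th)-9*np.cos(th)+100*np.sin(b)
    print(round(ph,3),round(th,3),np.round([x-195.6,z-63],1))
# current tool rotation
s=ctrl.get_state(); print(R.from_quat(s["tcp_rot"]).as_matrix().round(3))
E
```

```text
0.036 [455.86081198 -52.25547758] [np.float64(6.780847974802234), np.float64(5.541961015336536)] len 233.37132505718913 233.13592601742013 yaw 6.307399292272973 86.65965778300686 40.751997704434444
0.04 [455.94828896 -51.69309038] [np.float64(6.7808479748022386), np.float64(5.541961015336534)] len 233.00172603330995 233.13592601742013 yaw 6.201053358246464 86.34490797304858 40.603985539823725
0.044 [456.03576594 -51.13070319] [np.float64(6.780847974802236), np.float64(5.54196101533654)] len 232.63293226284998 233.13592601742013 yaw 6.094369874582274 86.03015816309029 40.455973375212935
0.0 0 [0.  0.3]
0.196 0.061 [-13.6  36.2]
0.392 0.121 [-33.   67.7]
0.589 0.171 [-55.9  91.1]
0.785 0.209 [-79.8 105.8]
0.981 0.233 [-102.9  112.3]
1.178 0.246 [-124.   111.3]
1.374 0.248 [-142.3  104.2]
1.57 0.24 [-157.7   92.1]
[[ 0.971  0.237 -0.   ]
 [ 0.237 -0.971  0.001]
 [ 0.    -0.001 -1.   ]]
```

```bash
cat >> h.py <<'E'
def pose(x,y,z,yaw,tilt=0.):
    """world mm, deg; tilt = deck slope, tool z against the deck normal"""
    return np.array([x,y,z])/1000., R.from_euler("z",yaw,degrees=True)*R.from_euler("y",-tilt)*R.from_euler("x",180,degrees=True)
def cur():
    s=ctrl.get_state(); return s["eef_pos"],R.from_quat(s["tcp_rot"])
def plan(calls,start=None):
    b=start or cur()
    for c in calls:
        for w in c:
            print(" ".join(f"{v:.4f}" for v in np.r_[(b[1].inv()*w[1]).as_rotvec()/2/np.pi,b[1].inv().apply(w[0]-b[0])/.2]))
        b=c[-1]; print("--")
    print("joint-limit check: q",ctrl.get_state()["qpos"].round(2))
E
python3 - <<'E'
from h import *
plan([[pose(285,-480,245,13.7)],[pose(410,-300,245,13.7)],[pose(530,-110,245,13.7)],[pose(654,70,200,6.2)]])
E
```

```text
-0.0002 -0.0000 0.0001 0.8139 -0.7037 -0.0008
--
0.0000 0.0000 0.0000 0.8204 -0.7264 -0.0000
--
0.0000 0.0000 0.0000 0.8079 -0.7809 -0.0000
--
-0.0000 -0.0000 0.0208 0.8155 -0.7276 0.2250
--
joint-limit check: q [-1.48  0.29  1.58  0.    1.28 -0.15]
```

Emit:
send_rows(moves="0 0 0 0.814 -0.704 0 0.1;0 0 0 0.814 -0.704 0 0.1;0 0 0 0.814 -0.704 0 0.1;0 0 0 0.814 -0.704 0 0.1", newtons=50)

```text
time: 0.75
eef_pos: [0.2865, -0.4775, 0.2452]
tcp_rot: [0.993, 0.121, 0.0, -0.0]
contact_force: [0.5, 0.7, 0.5]
opening: 0.554
finger_force: 0.0
```

Emit:
send_rows(moves="0 0 0 0.82 -0.726 0 0.1;0 0 0 0.82 -0.726 0 0.1;0 0 0 0.82 -0.726 0 0.1;0 0 0 0.82 -0.726 0 0.1")

```text
time: 1.25
eef_pos: [0.411, -0.2976, 0.2454]
tcp_rot: [0.993, 0.121, 0.0, -0.0]
contact_force: [0.6, -0.2, -0.1]
opening: 0.547
finger_force: 0.0
```

Emit:
send_rows(moves="0 0 0 0.808 -0.781 0 0.1;0 0 0 0.808 -0.781 0 0.1;0 0 0 0.808 -0.781 0 0.1;0 0 0 0.808 -0.781 0 0.1")

```text
time: 1.75
eef_pos: [0.5307, -0.1075, 0.2454]
tcp_rot: [0.993, 0.121, 0.0, -0.0]
contact_force: [-0.1, -0.3, 0.1]
opening: 0.548
finger_force: 0.0
```

Emit:
send_rows(moves="0 0 0.0208 0.8155 -0.7276 0.225 0.1;0 0 0.0208 0.8155 -0.7276 0.225 0.1;0 0 0.0208 0.8155 -0.7276 0.225 0.1;0 0 0.0208 0.8155 -0.7276 0.225 0.1;0 0 0.0208 0.8155 -0.7276 0.225 0.1;0 0 0.0208 0.8155 -0.7276 0.225 0.1")

```text
time: 2.5
eef_pos: [0.6533, 0.0695, 0.2002]
tcp_rot: [0.999, 0.055, -0.0, 0.0]
contact_force: [-0.2, -0.2, 0.3]
opening: 0.548
finger_force: 0.0
```

```bash
python3 - <<'E'
from h import *
c=cam("wrist","pics/w1.png"); print(c["fovy"],c["extrinsics"].round(3),cur()[0])
for k in blobs(c,"red"): print(k.mean(0),rect(c,k,.063),rect(c,k,.076))
E
```

```text
62.56159413554256 [[ 0.11   0.952  0.287  0.727]
 [-0.994  0.105  0.033  0.077]
 [ 0.001 -0.289  0.957  0.329]
 [ 0.     0.     0.     1.   ]] [0.6532993  0.06909116 0.20055404]
[315.85314685 224.34965035] [654.9  71.2  29.6  24.6 -83.7] [658.4  71.5  28.2  23.4 -83.7]
```

View pics/w1.png

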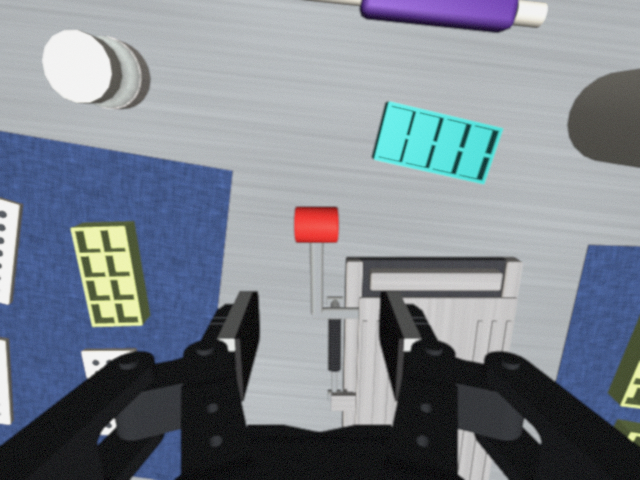

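The wrist view shows the knob at (316,224), which is 1 mm from my estimate. Descend and pinch.

```bash
python3 - <<'E'
from h import *
plan([[pose(654.5,70.7,58,6.2)]])
E
```

```text
0.0001 0.0000 0.0000 0.0069 -0.0076 0.7128
--
joint-limit check: q [-0.05  0.28  1.66 -0.    1.19  1.41]
```

Emit:
send_rows(moves="0 0 0 0.007 -0.0076 0.3 0.1;0 0 0 0.007 -0.0076 0.5 0.1;0 0 0 0.007 -0.0076 0.65 0.1;0 0 0 0.007 -0.0076 0.713 0.1;0 0 0 0.007 -0.0076 0.713 0.1;0 0 0 0.007 -0.0076 0.713 -0.5;0 0 0 0.007 -0.0076 0.713 -0.5;0 0 0 0.007 -0.0076 0.713 -0.5;0 0 0 0.007 -0.0076 0.713 -0.5", newtons=50)

```text
time: 3.68
eef_pos: [0.6561, 0.0719, 0.0601]
tcp_rot: [0.999, 0.054, 0.002, -0.0]
contact_force: [-0.6, 0.9, 6.0]
opening: 0.343
finger_force: 51.3
```

```bash
python3 - <<'E'
from h import *
from scipy.optimize import brentq
g=lambda th,ph:30+235*np.sin(th)-9*np.cos(th)-60*np.sin(ph+th+np.radians(1))-19
w=[]
for ph in np.linspace(0.12,1.58,14):
    th=max(0,brentq(g,-.05,.4,args=(ph,))); b=np.radians(25)+ph+th
    x=-130+235*np.cos(th)+9*np.sin(th)+100*np.cos(b)-195.6; z=30+235*np.sin(th)-9*np.cos(th)+100*np.sin(b)-63.3
    w.append([x/200,-z/200])
print(np.round(w,4)); s=ctrl.get_state(); print(s["eef_pos"],s["opening"],s["finger_force"])
E
```

```text
[[-0.0372 -0.109 ]
 [-0.0839 -0.2109]
 [-0.1393 -0.3019]
 [-0.2013 -0.3801]
 [-0.2676 -0.4444]
 [-0.3358 -0.4943]
 [-0.4042 -0.5301]
 [-0.4712 -0.5522]
 [-0.5354 -0.5616]
 [-0.596  -0.5594]
 [-0.6522 -0.5465]
 [-0.7038 -0.5242]
 [-0.7504 -0.4935]
 [-0.7919 -0.4553]]
[0.65607791 0.07190124 0.06005174] 0.3425293570852614 51.27792477607727
```

Emit:
send_rows(moves="0 0 0 -0.037 0 -0.109 -0.6;0 0 0 -0.084 0 -0.211 -0.6;0 0 0 -0.139 0 -0.302 -0.6;0 0 0 -0.201 0 -0.38 -0.6;0 0 0 -0.268 0 -0.444 -0.6;0 0 0 -0.336 0 -0.494 -0.6;0 0 0 -0.404 0 -0.53 -0.6", newtons=60)

```text
time: 4.55
eef_pos: [0.576, 0.0632, 0.1636]
tcp_rot: [0.999, 0.054, 0.004, -0.0]
contact_force: [6.8, 2.6, -7.5]
opening: 0.341
finger_force: 59.6
```

```bash
python3 - <<'E'
from h import *
c=cam("top")
for k in blobs(c,"red",20): print(k.mean(0),rect(c,k,.17))
print(ctrl.get_state())
E
```

```text
{'time': 4.6, 'qpos': array([-6.63990360e-02,  1.52754802e-01,  1.88990910e+00,  7.47394532e-04,
        1.09324402e+00,  1.39476335e+00]), 'dq': array([ 0.00191568,  0.03577345, -0.02688945,  0.00272595, -0.0008382 ,
        0.00538045]), 'joint_efforts': array([-1.49269156e+00, -3.35586798e+01, -2.80055273e+01, -4.17824099e-01,
        1.18390404e+00,  2.55378778e-02]), 'eef_pos': array([0.57476969, 0.06305903, 0.16426636]), 'tcp_rot': array([9.98503182e-01, 5.46187413e-02, 2.86169446e-03, 1.37594679e-05]), 'contact_force': array([ 5.21895753,  1.12803923, -6.98043624]), 'wrist_torque': array([ 0.30952587, -1.05784279,  0.04804424]), 'finger_force': 59.58720803260803, 'opening': 0.3388904811197114}
```

Emit:
send_rows(moves="0 0 0 -0.067 0 -0.022 -0.6;0 0 0 -0.131 0 -0.032 -0.6;0 0 0 -0.192 0 -0.029 -0.6;0 0 0 -0.248 0 -0.0165 -0.6;0 0 0 -0.3 0 0.006 -0.6;0 0 0 -0.346 0 0.0365 -0.6;0 0 0 -0.388 0 0.075 -0.6;0 0 0 -0.405 0 0.095 -0.6;0 0 0 -0.405 0 0.095 -0.6")

```text
time: 5.72
eef_pos: [0.4951, 0.0544, 0.1492]
tcp_rot: [0.998, 0.055, 0.001, -0.0]
contact_force: [-9.9, 2.7, 17.6]
opening: 0.341
finger_force: 74.5
```

Emit:
send_rows(moves="0 0 0 0.01 0 -0.014 -0.6;0 0 0 0.01 0 -0.014 0.2;0 0 0 0.01 0 -0.014 0.2;0 0 0 0.01 0 -0.014 0.2;0 0 0 0.01 0 -0.2 0.2;0 0 0 0.01 0 -0.5 0.2;0 0 0 0.01 0 -0.5 0.2")

```text
time: 6.6
eef_pos: [0.499, 0.0539, 0.2506]
tcp_rot: [0.998, 0.055, 0.006, 0.001]
contact_force: [0.4, -0.1, -0.4]
opening: 0.6
finger_force: 0.0
```

```bash
python3 - <<'E'
from h import *
plan([[pose(520,-120,235,6.2)],[pose(520,-255,180,-1.2)]])
E
```

```text
0.0004 -0.0017 0.0001 0.0087 0.8754 0.0802
--
0.0000 -0.0000 0.0206 -0.0729 0.6711 0.2750
--
joint-limit check: q [-0.09 -0.11  1.99 -0.    1.25  1.37]
```

Emit:
send_rows(moves="0 0 0 0.009 0.875 0.08 0.4;0 0 0 0.009 0.875 0.08 0.4;0 0 0 0.009 0.875 0.08 0.4;0 0 0 0.009 0.875 0.08 0.4")

```text
time: 7.1
eef_pos: [0.5162, -0.1223, 0.2268]
tcp_rot: [0.999, 0.052, -0.001, -0.0]
contact_force: [-0.2, -0.1, -0.1]
opening: 0.702
finger_force: 0.0
```

Emit:
send_rows(moves="0 0 0.0206 -0.073 0.671 0.275 0.4;0 0 0.0206 -0.073 0.671 0.275 0.4;0 0 0.0206 -0.073 0.671 0.275 0.4;0 0 0.0206 -0.073 0.671 0.275 0.4;0 0 0.0206 -0.073 0.671 0.275 0.4")

```text
time: 7.72
eef_pos: [0.5173, -0.253, 0.1742]
tcp_rot: [1.0, -0.009, 0.0, -0.0]
contact_force: [-0.3, -0.0, 1.1]
opening: 0.698
finger_force: 0.0
```

```bash
cat >> h.py <<'E'
def detect(names=("top",)):
    for n in names:
        c=cam(n)
        for kind,z in(("tray",.0195),("sheet",.0075),("red",.155)):
            for k in blobs(c,kind,60 if n!="wrist" else 400):
                r=rect(c,k,z)
                if r[2]<150 and r[0]<650 and abs(r[1])<600: print(n,kind,np.round(k.mean(0)),r)
    return c
E
python3 - <<'E'
from h import *
detect(("wrist","top")); print(cur()[0])
c=cam("top"); cv2.imwrite("pics/st2.png",cv2.resize(c["image"][200:400,290:560,::-1],None,fx=2.9,fy=2.9,interpolation=cv2.INTER_CUBIC))
c=cam("wrist","pics/w2.png")
E
```

```text
wrist tray [342. 327.] [ 426.3 -270.8   96.5   44.7   -5.1]
wrist tray [321. 174.] [ 543.2 -256.2   90.2   43.8   -1.9]
wrist tray [488. 157.] [ 558.3 -373.6   90.4   49.4   -5.7]
wrist sheet [146. 463.] [286.3 -79.3  53.4  49.7  88.9]
wrist sheet [492. 463.] [ 281.1 -419.4   53.6   52.    88.9]
wrist sheet [ 17. 394.] [352.5   9.3  81.4  49.7 -14.1]
wrist sheet [242. 391.] [ 360.4 -179.1   97.1   26.7    4.6]
wrist sheet [320. 167.] [ 556.6 -256.5   63.7   46.7   -1.7]
wrist sheet [34. 95.] [609.8 -52.9  53.5  15.6 -83.8]
top tray [467. 329.] [ 422.9 -270.    88.6   46.7   -5.1]
top tray [459. 277.] [ 542.6 -255.3   89.2   43.7   -1.2]
top tray [241. 259.] [575.8 238.6  88.8  43.4   8. ]
top sheet [238. 316.] [449.2 243.9  92.7  46.8   7.1]
top sheet [180. 315.] [450.8 371.4  92.8  46.8  -3.6]
top sheet [192. 254.] [587.1 350.8  92.7  46.9 -11.5]
top red [326. 294.] [498.4  53.8  28.7  23.7 -84.2]
[ 0.51754982 -0.25303836  0.17464301]
```

View pics/st2.png

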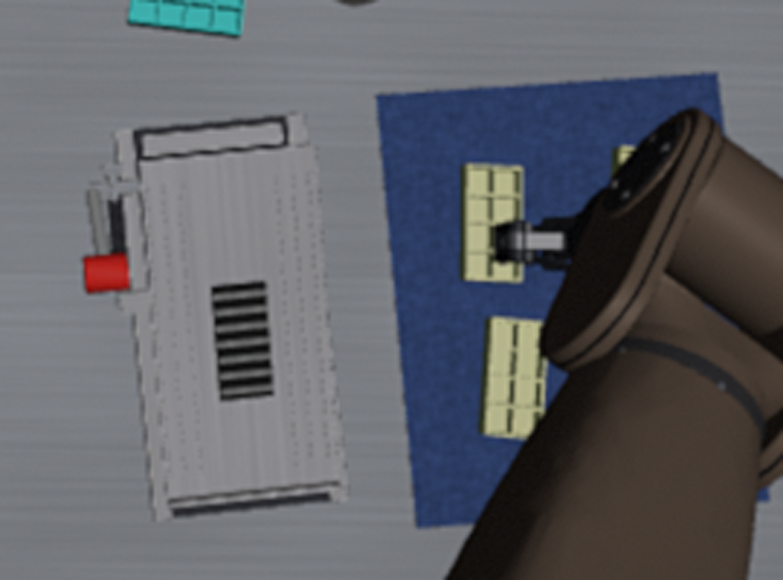

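View pics/w2.png

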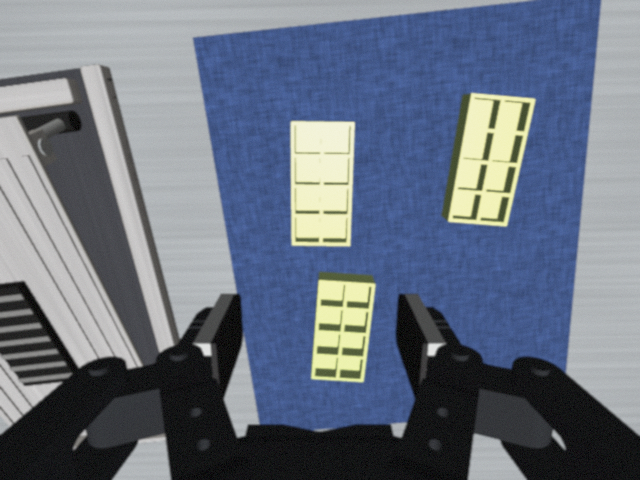

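The knob at (498,54) matches the locked geometry, so the leg is locked. The wrist view shows three trays at (322,183), (490,160) and (343,328). Next I check that the slanted place pose is reachable, and refine the block position.

```bash
python3 - <<'E'
from h import *
c=cam("top"); 
P=np.array([[211,286],[266,281.5],[273,393],[222,399]])/2.9+[290-.33,200-.33]
g=(c["image"].max(2)<75)
m=np.zeros_like(g); m[290:345,355:392]=g[290:345,355:392]
uv=cv2.minAreaRect(np.argwhere(m)[:,::-1].astype(np.float32)); print(P.mean(0),uv)
for z in(.060,.0655,.070): print(z,unproj(c,P,z).mean(0)*1000, unproj(c,uv[0],z)*1000)
s=cam("scene"); u=proj(s,[.4507,-.0525,.0655])[0]; print("scene pred",u)
x,y=(u-30).astype(int); cr=s["image"][y:y+60,x:x+60]
m=np.argwhere(cr.max(2)<70)[:,::-1]; r=cv2.minAreaRect(m.astype(np.float32)); print(r,r[0]+np.array([x,y]))
o1,d1=ray(c,uv[0]); o2,d2=ray(s,np.array(r[0])+[x,y])
A=np.c_[d1[0],-d2[0]]; t=np.linalg.lstsq(A,o2-o1,rcond=None)[0]; print("tri",o1+d1[0]*t[0],o2+d2[0]*t[1])
plan([[pose(470,-150,200,2)],[pose(427,-55,162,6.2,.239)]])
E
```

```text
[373.46310345 316.86827586] ((373.11163330078125, 317.0634765625), (39.470863342285156, 18.452985763549805), 85.91438293457031)
0.06 [451.5633691 -53.2858284  60.       ] [[450.95460737 -52.5237248   60.        ]]
0.0655 [451.70826919 -52.49005889  65.5       ] [[451.10261536 -51.73184605  65.5       ]]
0.07 [451.8268238  -51.83897474  70.        ] [[451.22371281 -51.08394525  70.        ]]
scene pred [295.18974649 185.16887387]
((42.45588302612305, 39.573524475097656), (47.33361053466797, 26.582279205322266), 30.963754653930664) [307.45588303 194.57352448]
tri [ 0.45018387 -0.05664736  0.03135924] [ 0.44639644 -0.02003444  0.02618971]
0.0001 -0.0001 -0.0086 -0.2462 -0.5142 -0.1287
--
0.0014 0.0380 -0.0116 -0.1983 -0.4822 0.1900
--
joint-limit check: q [-0.63  0.14  1.89  0.    1.12  0.96]
```

Emit:
send_rows(moves="0 0 -0.0086 -0.246 -0.514 -0.129 0.4;0 0 -0.0086 -0.246 -0.514 -0.129 0.4;0 0 -0.0086 -0.246 -0.514 -0.129 0.4")

```text
time: 8.4
eef_pos: [0.4691, -0.1481, 0.2004]
tcp_rot: [1.0, 0.019, 0.001, 0.0]
contact_force: [0.2, 0.7, -0.3]
opening: 0.697
finger_force: 0.0
```

Emit:
send_rows(moves="0.0014 0.038 -0.0116 -0.198 -0.482 0.19 0.4;0.0014 0.038 -0.0116 -0.198 -0.482 0.19 0.4;0.0014 0.038 -0.0116 -0.198 -0.482 0.19 0.4;0.0014 0.038 -0.0116 -0.198 -0.482 0.19 0.4;0.0014 0.038 -0.0116 -0.198 -0.482 0.19 0.4")

```text
time: 9.02
eef_pos: [0.4288, -0.0571, 0.1633]
tcp_rot: [0.991, 0.053, 0.12, -0.006]
contact_force: [-0.5, -0.7, 0.0]
opening: 0.701
finger_force: 0.0
```

```bash
python3 - <<'E'
from h import *
p=cur(); print(p[0],R.as_matrix(p[1]).round(3)); plan([[pose(427,-55,162,6.2,.239)]])
E
```

```text
[ 0.42875697 -0.05714771  0.16328158] [[ 0.966  0.106  0.238]
 [ 0.103 -0.994  0.024]
 [ 0.239  0.002 -0.971]]
0.0004 -0.0004 -0.0003 -0.0089 -0.0116 0.0044
--
joint-limit check: q [-0.44 -0.33  2.35  0.15  0.92  0.95]
```

Reachable. Go pick the tray at (543,-255.5).

```bash
python3 - <<'E'
from h import *
plan([[pose(470,-150,190,2)],[pose(543,-255.7,110,-1.6)],[pose(543,-255.7,17,-1.6)]])
E
```

```text
-0.0011 -0.0384 0.0113 0.1832 0.4837 -0.0916
--
0.0000 -0.0000 0.0100 0.3463 0.5409 0.4000
--
0.0000 0.0000 0.0000 -0.0000 -0.0000 0.4650
--
joint-limit check: q [-0.44 -0.33  2.35  0.15  0.92  0.95]
```

Emit:
send_rows(moves="-0.001 -0.0384 0.0113 0.183 0.484 -0.092 0.4;-0.001 -0.0384 0.0113 0.183 0.484 -0.092 0.4;-0.001 -0.0384 0.0113 0.183 0.484 -0.092 0.4;-0.001 -0.0384 0.0113 0.183 0.484 -0.092 0.4")

```text
time: 9.52
eef_pos: [0.4685, -0.1491, 0.1879]
tcp_rot: [1.0, 0.017, -0.001, -0.001]
contact_force: [-0.2, -0.0, -0.6]
opening: 0.701
finger_force: 0.0
```

Emit:
send_rows(moves="0 0 0.01 0.346 0.541 0.4 0.4;0 0 0.01 0.346 0.541 0.4 0.4;0 0 0.01 0.346 0.541 0.4 0.4;0 0 0.01 0.346 0.541 0.4 0.4;0 0 0.01 0.346 0.541 0.4 0.4;0 0 0.01 0.346 0.541 0.4 0.4")

```text
time: 10.28
eef_pos: [0.5412, -0.2532, 0.1088]
tcp_rot: [1.0, -0.013, -0.001, -0.001]
contact_force: [-0.3, -0.3, 0.2]
opening: 0.7
finger_force: 0.0
```

```bash
python3 - <<'E'
from h import *
plan([[pose(543,-255.7,17,-1.6)]])
E
```

```text
-0.0002 0.0002 0.0003 0.0101 0.0128 0.4592
--
joint-limit check: q [-0.61  0.27  1.87  0.    1.01  0.99]
```

Emit:
send_rows(moves="0 0 0 0.01 0.013 0.25 0.4;0 0 0 0.01 0.013 0.4 0.4;0 0 0 0.01 0.013 0.46 0.4;0 0 0 0.01 0.013 0.46 0.4;0 0 0 0.01 0.013 0.46 -0.4;0 0 0 0.01 0.013 0.46 -0.4;0 0 0 0.01 0.013 0.46 -0.4;0 0 0 0.01 0.013 0.46 -0.4", newtons=40)

```text
time: 11.28
eef_pos: [0.5442, -0.2575, 0.0178]
tcp_rot: [1.0, -0.013, 0.0, -0.0]
contact_force: [-0.2, 0.3, 6.3]
opening: 0.502
finger_force: 43.1
```

```bash
python3 - <<'E'
from h import *
p=cur(); s=ctrl.get_state();print(p[0]*1000,s["opening"],s["finger_force"],s["contact_force"],np.degrees(np.arctan2(p[1].as_matrix()[1,0],p[1].as_matrix()[0,0])))
q=[543,-255.7]
plan([[pose(543,-255.7,110,-1.6)],[pose(480,-150,190,2)],[pose(437,-53.8,130,6.2,.239)]])
E
```

```text
[ 544.2331588  -257.45678301   17.78834024] 0.501970825682879 43.071430921554565 [-0.19638008  0.28278402  6.27228296] -1.54598054433601
-0.0000 -0.0000 0.0002 -0.0063 -0.0087 -0.4611
--
-0.0000 0.0000 -0.0100 -0.3296 -0.5195 -0.4000
--
0.0014 0.0380 -0.0116 -0.1981 -0.4882 0.3000
--
joint-limit check: q [-0.61  0.41  1.88  0.    0.85  0.99]
```

Emit:
send_rows(moves="0 0 0 -0.006 -0.009 -0.46 -0.4;0 0 0 -0.006 -0.009 -0.46 -0.4;0 0 0 -0.006 -0.009 -0.46 -0.4")

```text
time: 11.65
eef_pos: [0.5437, -0.2561, 0.111]
tcp_rot: [1.0, -0.013, 0.001, 0.001]
contact_force: [0.5, 0.6, -1.0]
opening: 0.505
finger_force: 42.3
```

Emit:
send_rows(moves="0 0 -0.01 -0.33 -0.52 -0.4 -0.4;0 0 -0.01 -0.33 -0.52 -0.4 -0.4;0 0 -0.01 -0.33 -0.52 -0.4 -0.4;0 0 -0.01 -0.33 -0.52 -0.4 -0.4")

```text
time: 12.15
eef_pos: [0.4783, -0.1483, 0.1873]
tcp_rot: [1.0, 0.019, -0.002, -0.001]
contact_force: [-0.3, -0.5, -0.7]
opening: 0.506
finger_force: 42.3
```

Emit:
send_rows(moves="0.0014 0.038 -0.0116 -0.198 -0.488 0.3 -0.4;0.0014 0.038 -0.0116 -0.198 -0.488 0.3 -0.4;0.0014 0.038 -0.0116 -0.198 -0.488 0.3 -0.4;0.0014 0.038 -0.0116 -0.198 -0.488 0.3 -0.4;0.0014 0.038 -0.0116 -0.198 -0.488 0.3 -0.4")

```text
time: 12.78
eef_pos: [0.4377, -0.0547, 0.1298]
tcp_rot: [0.991, 0.054, 0.119, -0.007]
contact_force: [0.5, 0.7, -0.5]
opening: 0.505
finger_force: 42.3
```

```bash
cat >> h.py <<'E'
B=np.array([451.2,-52.3,65.5]); N=R.from_euler("z",6.2,degrees=True).apply(R.from_euler("y",-.239).apply([0,0,1])); X=R.from_euler("z",6.2,degrees=True).apply(R.from_euler("y",-.239).apply([1,0,0]))
def dk(h,dx=0): return pose(*(B+N*h+X*dx),6.2,.239)   # tool over the block, TCP h mm above its face
E
python3 - <<'E'
from h import *
s=ctrl.get_state(); print(s["opening"],s["contact_force"])
c=cam("wrist","pics/w3.png"); print(proj(c,B/1000),proj(c,(B+N*45)/1000), cur()[0])
plan([[dk(19),dk(16.3)]])
E
```

```text
0.5051491699692187 [ 0.52392047  0.69103914 -0.49467066]
[[316.40406728 266.72422207]] [[315.74775579 305.85542966]] [ 0.43767543 -0.05464359  0.12986567]
-0.0001 0.0000 -0.0001 -0.0096 -0.0042 0.2339
-0.0001 0.0000 -0.0001 -0.0096 -0.0042 0.2474
--
joint-limit check: q [-0.42 -0.24  2.35  0.16  0.83  0.94]
```

View pics/w3.png

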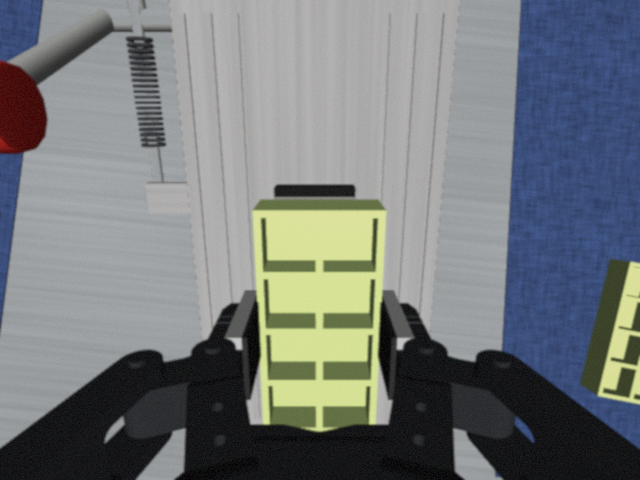

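The tray is held square above the block, whose rear edge shows at (315,190). Lower it.

Emit:
send_rows(moves="0 0 0 -0.01 -0.004 0.15 -0.4;0 0 0 -0.01 -0.004 0.21 -0.4;0 0 0 -0.01 -0.004 0.235 -0.4;0 0 0 -0.01 -0.004 0.244 -0.4;0 0 0 -0.01 -0.004 0.248 -0.4;0 0 0 -0.01 -0.004 0.248 -0.4")

```text
time: 13.58
eef_pos: [0.4444, -0.0517, 0.0838]
tcp_rot: [0.992, 0.056, 0.114, -0.009]
contact_force: [-32.0, 0.4, 39.8]
opening: 0.501
finger_force: 47.9
```

Emit:
send_rows(moves="0 0 0 0 0 -0.01 -0.4;0 0 0 -0.004 0 -0.014 -0.4;0 0 0 -0.004 0 -0.014 -0.4")

```text
time: 13.95
eef_pos: [0.4454, -0.052, 0.0843]
tcp_rot: [0.991, 0.054, 0.119, -0.007]
contact_force: [-3.8, 1.0, 8.9]
opening: 0.509
finger_force: 43.6
```

```bash
python3 - <<'E'
from h import *
s=ctrl.get_state(); F=s["contact_force"]; p=cur()
print(F,F@N,F@X,(p[0]*1000-B)@N,(p[0]*1000-B)@X,(pose(0,0,0,6.2,.239)[1].inv()*p[1]).as_rotvec(degrees=True))
cam("wrist","pics/w4.png")
E
```

```text
[-3.75510482  0.99211394  8.89445777] 9.500020179489127 -1.4173298496881956 19.596594933089694 -1.108151298514363 [ 0.08380056  0.00558571 -0.01974283]
```

View pics/w4.png

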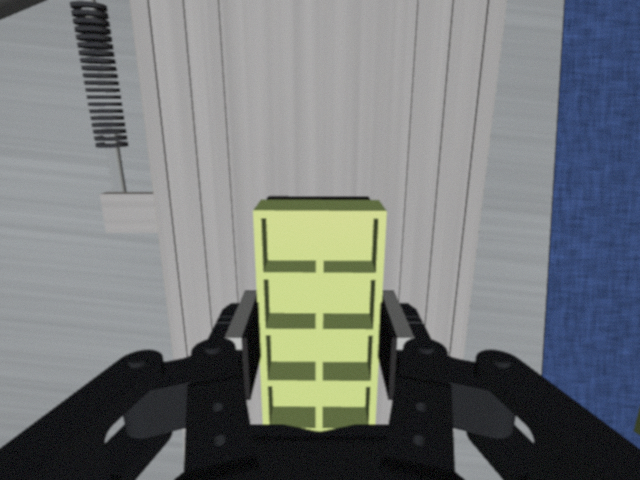

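The block's rear edge peeks out at (318,197) behind the tray, so the tray sits about 2.5 mm too far forward. Lift slightly, shift up the deck, and set it down.

Emit:
send_rows(moves="0 0 0 0 0 -0.02 -0.4;0 0 0 0.0135 0 -0.02 -0.4;0 0 0 0.0135 0 -0.01 -0.4;0 0 0 0.0135 0 0 -0.4;0 0 0 0.0135 0 0 -0.4")

```text
time: 14.62
eef_pos: [0.4464, -0.0512, 0.0844]
tcp_rot: [0.992, 0.055, 0.116, -0.008]
contact_force: [-12.6, -0.4, 18.8]
opening: 0.502
finger_force: 44.9
```

```bash
sed -i 's/^B=np.array(\[451.2,-52.3,65.5\]); N=\(.*\); X=/N=\1; B=np.array([451.2,-52.3,65.5])+3*N; X=/' h.py; python3 - <<'E'
from h import *
s=ctrl.get_state(); F=s["contact_force"]; p=cur()
print(B,F,F@N,F@X,(p[0]*1000-B)@N,(p[0]*1000-B)@X,(p[0]*1000-B)@np.cross(N,X))
c=cam("wrist"); cv2.imwrite("pics/w5.png",cv2.resize(c["image"][150:250,220:420,::-1],None,fx=3,fy=3))
E
```

```text
[450.49396044 -52.37670044  68.41472558] [-12.60828053  -0.37293687  18.83169055] 21.273253113950968 -7.75932645377459 16.489299282589517 -0.018651659205706956 1.603741925263969
```

View pics/w5.png

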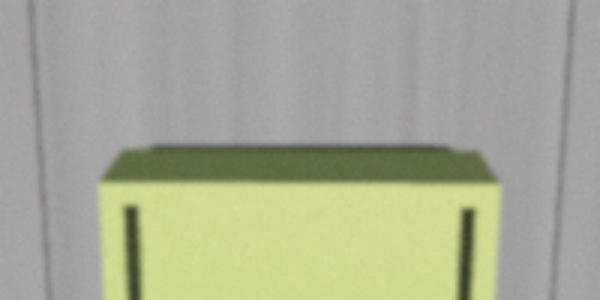

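Now nearly covered evenly, laterally centred. Release and retreat.

Emit:
send_rows(moves="0 0 0 0 0 -0.008 -0.4;0 0 0 0 0 -0.008 0.4;0 0 0 0 0 -0.008 0.4;0 0 0 0 0 -0.008 0.4;0 0 0 0 0 -0.15 0.4;0 0 0 0 0 -0.35 0.4;0 0 0 0 0 -0.35 0.4")

```text
time: 15.55
eef_pos: [0.432, -0.0539, 0.1542]
tcp_rot: [0.991, 0.054, 0.121, -0.006]
contact_force: [0.1, -0.3, 0.3]
opening: 0.7
finger_force: 0.0
```

```bash
cat >> h.py <<'E'
Y=np.cross(N,X); B=B-1.2*X+1.6*Y   # axis of the stack, set by the first tray
def sd(items=None):
    """report how a held item's load sits"""
    s=ctrl.get_state(); F=s["contact_force"]; p=cur()[0]*1000-B
    print("F n,x,y",np.round([F@N,F@X,F@Y],1),"h,dx,dy",np.round([p@N,p@X,p@Y],1),"open",round(s["opening"],3),"t",s["time"])
E
python3 - <<'E'
from h import *
sd()
c=detect(("top",)); cv2.imwrite("pics/t6.png",c["image"][:,:,::-1])
t=unproj(c,[0,0],0)
plan([[pose(500,20,200,6.2)],[pose(490,140,180,7.1)],[pose(449.5,243.9,110,7.1)],[pose(449.5,243.9,17,7.1)]])
E
```

```text
F n,x,y [ 0.3  0.2 -0.3] h,dx,dy [87.8  3.5 -1.1] open 0.7 t 15.55
top tray [467. 330.] [ 423.  -269.8   88.9   46.2   -5.1]
top tray [374. 314.] [455.  -60.6  77.5  49.    3.8]
top tray [511. 271.] [ 557.3 -375.    90.3   46.3   -5.3]
top tray [241. 259.] [575.8 238.6  88.8  43.4   8. ]
top sheet [238. 316.] [449.2 243.9  92.7  46.8   7.1]
top sheet [180. 315.] [450.9 371.4  93.   47.   -3.7]
top sheet [192. 254.] [587.1 350.8  92.7  47.  -11.4]
top red [326. 294.] [498.5  53.8  28.7  23.9 -84.2]
-0.0001 -0.0381 0.0001 0.4286 -0.3275 -0.1411
--
-0.0000 0.0000 -0.0025 0.0151 -0.6019 0.1000
--
0.0000 0.0000 0.0000 -0.1367 -0.5405 0.3500
--
0.0000 0.0000 0.0000 0.0000 -0.0000 0.4650
--
joint-limit check: q [-0.43 -0.3   2.35  0.16  0.89  0.95]
```

```bash
python3 - <<'E'
from h import *
plan([[pose(450,-40,220,6.2),pose(490,50,240,6.2)],[pose(470,180,190,7.1)],[pose(449.5,243.9,110,7.1),pose(449.5,243.9,40,7.1)]])
E
```

```text
-0.0001 -0.0381 0.0001 0.1793 -0.0565 -0.3051
-0.0001 -0.0381 0.0001 0.4436 -0.4821 -0.3432
--
-0.0000 0.0000 -0.0025 -0.0292 -0.6570 0.2500
--
0.0000 0.0000 0.0000 -0.0622 -0.3297 0.4000
0.0000 0.0000 0.0000 -0.0622 -0.3297 0.7500
--
joint-limit check: q [-0.43 -0.3   2.35  0.16  0.89  0.95]
```

Emit:
send_rows(moves="0 -0.038 0 0.18 -0.056 -0.305 0.5;0 -0.038 0 0.18 -0.056 -0.305 0.5;0 -0.038 0 0.444 -0.482 -0.343 0.5;0 -0.038 0 0.444 -0.482 -0.343 0.5;0 -0.038 0 0.444 -0.482 -0.343 0.5")

```text
time: 16.23
eef_pos: [0.4899, 0.0521, 0.2372]
tcp_rot: [0.998, 0.056, -0.002, -0.001]
contact_force: [-1.1, -1.2, 0.4]
opening: 0.753
finger_force: 0.0
```

Emit:
send_rows(moves="0 0 -0.0025 -0.03 -0.657 0.25 0.5;0 0 -0.0025 -0.03 -0.657 0.25 0.5;0 0 -0.0025 -0.03 -0.657 0.25 0.5;0 0 -0.0025 -0.03 -0.657 0.25 0.5")

```text
time: 16.73
eef_pos: [0.4683, 0.1801, 0.1874]
tcp_rot: [0.998, 0.063, -0.003, -0.001]
contact_force: [0.0, -0.3, -0.6]
opening: 0.753
finger_force: 0.0
```

Emit:
send_rows(moves="0 0 0 -0.062 -0.33 0.4 0.5;0 0 0 -0.062 -0.33 0.4 0.5;0 0 0 -0.062 -0.33 0.75 0.5;0 0 0 -0.062 -0.33 0.75 0.5;0 0 0 -0.062 -0.33 0.75 0.5")

```text
time: 17.35
eef_pos: [0.4496, 0.2437, 0.0402]
tcp_rot: [0.998, 0.061, -0.001, -0.001]
contact_force: [0.3, -0.1, -0.1]
opening: 0.752
finger_force: 0.0
```

```bash
python3 - <<'E'
from h import *
plan([[pose(449.3,243.9,16,7.1)]]); c=cam("wrist","pics/w7.png")
E
```

```text
-0.0004 0.0002 -0.0001 -0.0010 -0.0010 0.1208
--
joint-limit check: q [0.3  0.2  2.1  0.   0.84 1.74]
```

View pics/w7.png

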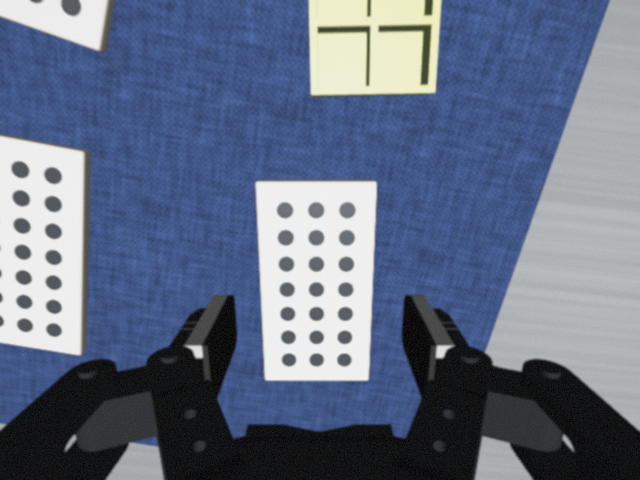

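Sheet is centred between the jaws at (316,280). Go down and grip.

Emit:
send_rows(moves="0 0 0 0 0 0.08 0.5;0 0 0 0 0 0.125 0.5;0 0 0 0 0 0.125 0.5;0 0 0 0 0 0.125 0.5")

```text
time: 17.9
eef_pos: [0.4483, 0.2447, 0.0143]
tcp_rot: [0.998, 0.062, -0.001, -0.001]
contact_force: [-1.0, -1.1, 0.3]
opening: 0.752
finger_force: 0.0
```

Emit:
send_rows(moves="0 0 0 0 0 0 -0.2;0 0 0 0 0 0 -0.2;0 0 0 0 0 0 -0.2;0 0 0 0 0 0 -0.2")

```text
time: 18.4
eef_pos: [0.4489, 0.2449, 0.0149]
tcp_rot: [0.998, 0.062, -0.0, -0.001]
contact_force: [-1.0, 0.5, 5.7]
opening: 0.566
finger_force: 41.8
```

```bash
python3 - <<'E'
from h import *
sd()
plan([[pose(449,245,110,7.1),pose(460,180,190,7.1)],[pose(485,50,235,6.2)],[pose(450,-40,225,6.2)],[dk(100)]])
E
```

```text
F n,x,y [5.8 0.4 0.6] h,dx,dy [-59.3  18.2 294.2] open 0.566 t 18.4
-0.0004 0.0001 0.0001 0.0003 -0.0015 -0.4757
-0.0004 0.0001 0.0001 0.0141 0.3267 -0.8767
--
0.0000 -0.0000 0.0025 0.0437 0.6605 -0.2250
--
0.0000 0.0000 0.0000 -0.2226 0.4285 0.0500
--
0.0000 0.0380 0.0000 -0.1284 0.0538 0.2986
--
joint-limit check: q [0.3  0.25 2.1  0.   0.79 1.74]
```

Emit:
send_rows(moves="0 0 0 0 0 -0.25 -0.2;0 0 0 0 0 -0.476 -0.2;0 0 0 0.014 0.327 -0.877 -0.2;0 0 0 0.014 0.327 -0.877 -0.2;0 0 0 0.014 0.327 -0.877 -0.2")

```text
time: 19.02
eef_pos: [0.4612, 0.1789, 0.1919]
tcp_rot: [0.998, 0.061, 0.002, -0.001]
contact_force: [-0.2, 0.2, -0.6]
opening: 0.566
finger_force: 41.6
```

Emit:
send_rows(moves="0 0 0.0025 0.044 0.66 -0.225 -0.2;0 0 0.0025 0.044 0.66 -0.225 -0.2;0 0 0.0025 0.044 0.66 -0.225 -0.2;0 0 0.0025 0.044 0.66 -0.225 -0.2")

```text
time: 19.52
eef_pos: [0.4842, 0.0499, 0.2323]
tcp_rot: [0.999, 0.054, -0.003, -0.002]
contact_force: [0.2, 0.5, -0.2]
opening: 0.564
finger_force: 41.7
```

Emit:
send_rows(moves="0 0 0 -0.223 0.428 0.05 -0.2;0 0 0 -0.223 0.428 0.05 -0.2;0 0 0 -0.223 0.428 0.05 -0.2")

```text
time: 19.9
eef_pos: [0.4483, -0.0395, 0.2216]
tcp_rot: [0.999, 0.054, -0.003, -0.002]
contact_force: [0.5, 0.5, -0.7]
opening: 0.566
finger_force: 41.7
```

Emit:
send_rows(moves="0 0.038 0 -0.128 0.054 0.299 -0.2;0 0.038 0 -0.128 0.054 0.299 -0.2;0 0.038 0 -0.128 0.054 0.299 -0.2;0 0.038 0 -0.128 0.054 0.299 -0.2")

```text
time: 20.4
eef_pos: [0.4279, -0.0535, 0.1669]
tcp_rot: [0.991, 0.055, 0.12, -0.007]
contact_force: [0.0, 0.5, -0.1]
opening: 0.562
finger_force: 41.7
```

```bash
python3 - <<'E'
from h import *
sd(); plan([[dk(34),dk(31.4)]])
E
```

```text
F n,x,y [-0.1  0.1  0.5] h,dx,dy [101.    2.6  -0.3] open 0.562 t 20.4
-0.0001 -0.0002 0.0004 -0.0134 -0.0013 0.3350
-0.0001 -0.0002 0.0004 -0.0134 -0.0013 0.3480
--
joint-limit check: q [-0.43 -0.33  2.35  0.15  0.93  0.95]
```

Emit:
send_rows(moves="0 0 0 -0.013 -0.001 0.2 -0.2;0 0 0 -0.013 -0.001 0.3 -0.2;0 0 0 -0.013 -0.001 0.33 -0.2;0 0 0 -0.013 -0.001 0.33 -0.2")

```text
time: 20.9
eef_pos: [0.4399, -0.052, 0.1008]
tcp_rot: [0.991, 0.055, 0.119, -0.007]
contact_force: [-0.3, 0.1, -0.6]
opening: 0.567
finger_force: 41.7
```

```bash
cat >> h.py <<'E'
def cur(n=5):
    """mean pose over n control periods (camera calls pass the time)"""
    P=[];Q=[]
    for _ in range(n):
        s=ctrl.get_state(); P.append(s["eef_pos"]); Q.append(s["tcp_rot"])
        if n>1: ctrl.read_camera("top")
    return np.mean(P,0),R.from_quat(Q).mean()
E
python3 - <<'E'
from h import *
for i in range(3): sd()
E
```

```text
F n,x,y [-0.5 -0.4  0.2] h,dx,dy [34.1 -1.6 -0.2] open 0.567 t 20.9
F n,x,y [-0.4 -0.3  0. ] h,dx,dy [33.6 -2.8  0.1] open 0.568 t 21.15
F n,x,y [-0.9 -0.2 -0.6] h,dx,dy [33.  -3.3  0.3] open 0.567 t 21.4
```

Emit:
send_rows(moves="0 0 0 0.0165 0.001 0 -0.2;0 0 0 0.0165 0.001 0 -0.2;0 0 0 0.0165 0.001 0.005 -0.2;0 0 0 0.0165 0.001 0.008 -0.2;0 0 0 0.0165 0.001 0.008 -0.2;0 0 0 0.0165 0.001 0.008 -0.2")

```text
time: 22.4
eef_pos: [0.4418, -0.0516, 0.099]
tcp_rot: [0.992, 0.054, 0.118, -0.008]
contact_force: [-3.9, 0.3, 4.9]
opening: 0.56
finger_force: 42.4
```

```bash
sed -i 's/def cur(n=5)/def cur(n=3)/' h.py; python3 - <<'E'
from h import *
sd();sd()
c=cam("wrist"); cv2.imwrite("pics/w8.png",c["image"][120:440,160:480,::-1])
E
```

```text
F n,x,y [ 5.7 -2.6  0.8] h,dx,dy [31.8  0.1  0.1] open 0.56 t 22.4
F n,x,y [ 6.  -2.7  0.9] h,dx,dy [31.8  0.1  0.1] open 0.568 t 22.55
```

View pics/w8.png

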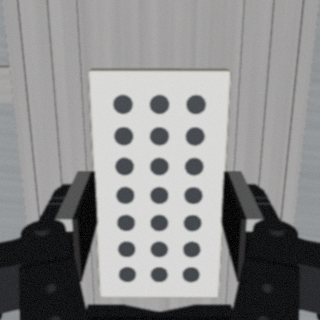

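Emit:
send_rows(moves="0 0 0 0 0 -0.004 0.4;0 0 0 0 0 -0.004 0.4;0 0 0 0 0 -0.004 0.4;0 0 0 0 0 -0.15 0.4;0 0 0 0 0 -0.3 0.4;0 0 0 0 0 -0.3 0.4;0 0 0 0 0 -0.3 0.4")

```text
time: 23.62
eef_pos: [0.4275, -0.0531, 0.1561]
tcp_rot: [0.992, 0.054, 0.117, -0.008]
contact_force: [0.3, 0.2, -0.0]
opening: 0.7
finger_force: 0.0
```

```bash
python3 - <<'E'
from h import *
plan([[pose(440,-150,190,0)],[pose(423,-269.8,110,-5.1),pose(423,-269.8,45,-5.1)]])
c=detect(("top",))
E
```

```text
-0.0026 -0.0373 0.0172 0.0504 0.4886 -0.1660
--
0.0000 -0.0000 0.0142 -0.0850 0.5990 0.4000
0.0000 -0.0000 0.0142 -0.0850 0.5990 0.7250
--
joint-limit check: q [-0.43 -0.32  2.36  0.16  0.91  0.95]
top tray [482. 314.] [ 459.4 -303.3   89.3   46.3   -5.2]
top tray [511. 271.] [ 557.2 -375.    90.1   46.1   -5.6]
top tray [241. 259.] [575.9 238.6  88.9  43.4   8.2]
top sheet [375. 315.] [452.3 -64.9  77.5  52.5   4.4]
top sheet [180. 315.] [450.9 371.4  93.   47.   -3.8]
top sheet [192. 254.] [587.1 350.7  93.   47.1 -11.8]
top red [326. 294.] [498.4  53.8  28.7  23.7 -84.2]
```

The knock happened to this tray: it now reads (459,-303). Retarget.

```bash
python3 - <<'E'
from h import *
plan([[pose(445,-150,190,0)],[pose(459.5,-304,110,-5.2),pose(459.5,-304,45,-5.2)]])
E
```

```text
-0.0026 -0.0373 0.0172 0.0741 0.4910 -0.1599
--
0.0000 -0.0000 0.0144 0.0725 0.7700 0.4000
0.0000 -0.0000 0.0144 0.0725 0.7700 0.7250
--
joint-limit check: q [-0.43 -0.32  2.35  0.16  0.91  0.95]
```

Emit:
send_rows(moves="-0.0026 -0.0373 0.0172 0.074 0.1 -0.16 0.4;-0.0026 -0.0373 0.0172 0.074 0.491 -0.16 0.4;-0.0026 -0.0373 0.0172 0.074 0.491 -0.16 0.4;-0.0026 -0.0373 0.0172 0.074 0.491 -0.16 0.4")

```text
time: 24.48
eef_pos: [0.445, -0.1506, 0.1905]
tcp_rot: [1.0, -0.001, 0.0, -0.0]
contact_force: [-0.6, -0.2, -0.8]
opening: 0.698
finger_force: 0.0
```

Emit:
send_rows(moves="0 0 0.0144 0.072 0.77 0.4 0.4;0 0 0.0144 0.072 0.77 0.4 0.4;0 0 0.0144 0.072 0.77 0.4 0.4;0 0 0.0144 0.072 0.77 0.725 0.4;0 0 0.0144 0.072 0.77 0.725 0.4;0 0 0.0144 0.072 0.77 0.725 0.4;0 0 0.0144 0.072 0.77 0.725 0.4")

```text
time: 25.35
eef_pos: [0.4617, -0.3049, 0.0495]
tcp_rot: [0.999, -0.045, 0.003, 0.002]
contact_force: [0.3, 0.3, 0.2]
opening: 0.704
finger_force: 0.0
```

```bash
python3 - <<'E'
from h import *
detect(("wrist",)); print(cur()[0])
plan([[pose(459.5,-304,17,-5.2)]])
E
```

```text
wrist tray [316. 286.] [ 460.8 -304.1   92.7   44.4   -5.1]
wrist tray [478.  77.] [ 541.8 -372.5   57.3   47.9   -5.8]
[ 0.46145513 -0.3049466   0.04911499]
0.0004 -0.0006 0.0001 -0.0071 -0.0032 0.1543
--
joint-limit check: q [-0.77  0.27  2.    0.    0.87  0.89]
```

Emit:
send_rows(moves="0 0 0 -0.006 -0.003 0.1 0.4;0 0 0 -0.006 -0.003 0.156 0.4;0 0 0 -0.006 -0.003 0.156 0.4;0 0 0 -0.006 -0.003 0.156 0.4;0 0 0 -0.006 -0.003 0.156 -0.4;0 0 0 -0.006 -0.003 0.156 -0.4;0 0 0 -0.006 -0.003 0.156 -0.4;0 0 0 -0.006 -0.003 0.156 -0.4")

```text
time: 26.7
eef_pos: [0.4596, -0.3043, 0.0161]
tcp_rot: [0.999, -0.045, 0.002, 0.001]
contact_force: [0.3, -0.7, 5.3]
opening: 0.502
finger_force: 43.3
```

```bash
python3 - <<'E'
from h import *
s=ctrl.get_state(); print(cur()[0],s["opening"],s["contact_force"])
plan([[pose(460,-304,110,-5.2)],[pose(445,-150,200,0)],[dk(120)],[dk(60)]])
E
```

```text
[ 0.45957896 -0.30428727  0.01612392] 0.5021379700117893 [ 0.2995888  -0.73401447  5.33214898]
0.0003 -0.0005 0.0001 0.0035 -0.0007 -0.4694
--
0.0000 0.0000 -0.0144 -0.1445 -0.7600 -0.4500
--
0.0021 0.0380 -0.0171 -0.1204 -0.4801 0.0764
--
0.0000 0.0000 0.0000 0.0000 -0.0000 0.3000
--
joint-limit check: q [-0.77  0.32  2.01  0.    0.81  0.89]
```

```bash
python3 - <<'E'
from h import *
plan([[dk(90)],[dk(42)]],pose(445,-150,200,0))
E
```

```text
0.0021 0.0380 -0.0171 -0.0851 -0.4839 0.2221
--
0.0000 0.0000 0.0000 -0.0000 -0.0000 0.2400
--
joint-limit check: q [-0.77  0.32  2.01  0.    0.81  0.89]
```

Emit:
send_rows(moves="0 0 0 0.003 0 -0.2 -0.4;0 0 0 0.003 0 -0.469 -0.4;0 0 0 0.003 0 -0.469 -0.4;0 0 0 0.003 0 -0.469 -0.4")

```text
time: 27.5
eef_pos: [0.4586, -0.3028, 0.1078]
tcp_rot: [0.999, -0.045, 0.0, -0.0]
contact_force: [-0.0, 0.0, -1.0]
opening: 0.5
finger_force: 42.7
```

Emit:
send_rows(moves="0 0 -0.0144 -0.144 -0.76 -0.45 -0.4;0 0 -0.0144 -0.144 -0.76 -0.45 -0.4;0 0 -0.0144 -0.144 -0.76 -0.45 -0.4;0 0 -0.0144 -0.144 -0.76 -0.45 -0.4")

```text
time: 28.0
eef_pos: [0.4439, -0.147, 0.1986]
tcp_rot: [1.0, 0.002, 0.001, 0.0]
contact_force: [-0.7, 0.2, -1.0]
opening: 0.501
finger_force: 42.7
```

Emit:
send_rows(moves="0.0021 0.038 -0.0171 -0.085 -0.484 0.222 -0.4;0.0021 0.038 -0.0171 -0.085 -0.484 0.222 -0.4;0.0021 0.038 -0.0171 -0.085 -0.484 0.222 -0.4;0.0021 0.038 -0.0171 -0.085 -0.484 0.222 -0.4;0.0021 0.038 -0.0171 -0.085 -0.484 0.222 -0.4")

```text
time: 28.62
eef_pos: [0.4283, -0.0541, 0.155]
tcp_rot: [0.991, 0.053, 0.12, -0.006]
contact_force: [-0.4, -0.7, -0.4]
opening: 0.504
finger_force: 42.7
```

Emit:
send_rows(moves="0 0 0 0 0 0.15 -0.4;0 0 0 0 0 0.23 -0.4;0 0 0 0 0 0.23 -0.4;0 0 0 0 0 0.23 -0.4;0 0 0 0 0 0.23 -0.4;0 0 0 0 0 0.23 -0.4")

```text
time: 29.38
eef_pos: [0.4387, -0.0519, 0.1104]
tcp_rot: [0.991, 0.054, 0.121, -0.006]
contact_force: [-0.1, -0.6, -1.6]
opening: 0.507
finger_force: 42.7
```

```bash
python3 - <<'E'
from h import *
sd(); plan([[dk(39)]])
E
```

```text
F n,x,y [-1.5 -0.6 -0.6] h,dx,dy [43.5 -0.4  0.2] open 0.507 t 29.375
0.0002 -0.0003 0.0000 0.0033 0.0020 0.0208
--
joint-limit check: q [-0.41 -0.21  2.37  0.17  0.78  0.94]
```

Emit:
send_rows(moves="0 0 0 0.003 0.002 0.012 -0.4;0 0 0 0.003 0.002 0.02 -0.4;0 0 0 0.003 0.002 0.024 -0.4;0 0 0 0.003 0.002 0.024 -0.4;0 0 0 0.003 0.002 0.024 -0.4")

```text
time: 30.3
eef_pos: [0.4398, -0.0519, 0.106]
tcp_rot: [0.991, 0.054, 0.119, -0.006]
contact_force: [-7.2, 0.2, 9.2]
opening: 0.503
finger_force: 44.0
```

```bash
python3 - <<'E'
from h import *
sd(); sd()
E
```

```text
F n,x,y [10.7 -4.7  1. ] h,dx,dy [39.  -0.2 -0. ] open 0.503 t 30.3
F n,x,y [ 9.2 -4.2  1.8] h,dx,dy [39.  -0.1 -0. ] open 0.504 t 30.45
```

Emit:
send_rows(moves="0 0 0 0 0 -0.005 0.4;0 0 0 0 0 -0.005 0.4;0 0 0 0 0 -0.005 0.4;0 0 0 0 0 -0.15 0.4;0 0 0 0 0 -0.3 0.4;0 0 0 0 0 -0.3 0.4;0 0 0 0 0 -0.3 0.4")

```text
time: 31.48
eef_pos: [0.4255, -0.0532, 0.1626]
tcp_rot: [0.991, 0.054, 0.119, -0.006]
contact_force: [-0.2, -0.7, -0.4]
opening: 0.7
finger_force: 0.0
```

```bash
python3 - <<'E'
from h import *
plan([[pose(450,-40,220,6.2),pose(485,50,240,6.2)],[pose(470,200,220,3)],[pose(451,371.6,130,-3.8)],[pose(451,371.6,45,-3.8)]])
c=detect(("top",))
E
```

```text
-0.0000 -0.0380 -0.0000 0.1949 -0.0518 -0.2501
-0.0000 -0.0380 -0.0000 0.4347 -0.4803 -0.2946
--
0.0000 -0.0000 0.0089 0.0064 -0.7537 0.1000
--
-0.0000 -0.0000 0.0189 -0.0500 -0.8618 0.4500
--
0.0000 0.0000 0.0000 0.0000 -0.0000 0.4250
--
joint-limit check: q [-0.43 -0.33  2.36  0.15  0.92  0.95]
top tray [376. 317.] [447.3 -65.1  79.2  50.2   4.5]
top tray [511. 271.] [ 557.1 -374.9   89.8   46.3   -5.6]
top tray [241. 259.] [575.9 238.6  88.9  43.4   8. ]
top sheet [180. 315.] [450.9 371.5  93.1  47.   -3.7]
top sheet [192. 254.] [587.  350.7  93.   47.2 -11.8]
top red [326. 294.] [498.5  53.8  28.7  23.9 -84.2]
```

Emit:
send_rows(moves="0 -0.038 0 0.195 -0.052 -0.25 0.5;0 -0.038 0 0.195 -0.052 -0.25 0.5;0 -0.038 0 0.435 -0.48 -0.295 0.5;0 -0.038 0 0.435 -0.48 -0.295 0.5;0 -0.038 0 0.435 -0.48 -0.295 0.5")

```text
time: 32.3
eef_pos: [0.486, 0.0514, 0.2411]
tcp_rot: [0.998, 0.056, 0.001, 0.0]
contact_force: [-0.6, 0.3, -0.8]
opening: 0.752
finger_force: 0.0
```

Emit:
send_rows(moves="0 0 0.0089 0.006 -0.754 0.1 0.5;0 0 0.0089 0.006 -0.754 0.1 0.5;0 0 0.0089 0.006 -0.754 0.1 0.5;0 0 0.0089 0.006 -0.754 0.1 0.5")

```text
time: 32.8
eef_pos: [0.4694, 0.2002, 0.2197]
tcp_rot: [1.0, 0.027, -0.0, 0.001]
contact_force: [-0.2, -0.0, -0.2]
opening: 0.753
finger_force: 0.0
```

Emit:
send_rows(moves="0 0 0.0189 -0.05 -0.862 0.45 0.5;0 0 0.0189 -0.05 -0.862 0.45 0.5;0 0 0.0189 -0.05 -0.862 0.45 0.5;0 0 0.0189 -0.05 -0.862 0.45 0.5;0 0 0.0189 -0.05 -0.862 0.45 0.5")

```text
time: 33.42
eef_pos: [0.4521, 0.3701, 0.1307]
tcp_rot: [0.999, -0.033, 0.001, 0.001]
contact_force: [-0.3, -0.1, 0.3]
opening: 0.751
finger_force: 0.0
```

Emit:
send_rows(moves="0 0 0 0 0 0.3 0.5;0 0 0 0 0 0.425 0.5;0 0 0 0 0 0.425 0.5;0 0 0 0 0 0.425 0.5;0 0 0 0 0 0.425 0.5")

```text
time: 34.05
eef_pos: [0.4536, 0.3716, 0.0486]
tcp_rot: [0.999, -0.034, 0.003, -0.001]
contact_force: [0.3, -0.3, 1.1]
opening: 0.753
finger_force: 0.0
```

```bash
python3 - <<'E'
from h import *
print(cur()[0]); detect(("wrist",)); plan([[pose(451,371.5,14.5,-3.8)]])
E
```

```text
[0.45321407 0.37167427 0.04826579]
wrist tray [611.  42.] [545.2 258.7  31.7  20.    8. ]
wrist sheet [501. 468.] [339.3 277.7  29.6  18.4  86.2]
wrist sheet [138. 464.] [357.2 478.5  29.4  27.6  86.2]
wrist sheet [317. 276.] [451.4 372.2  95.8  50.1  -3.6]
wrist sheet [336.  37.] [556.2 358.   50.   31.2  78.5]
-0.0000 -0.0005 -0.0000 -0.0057 0.0005 0.1615
--
joint-limit check: q [ 0.52  0.33  1.92 -0.    0.89  2.15]
```

Emit:
send_rows(moves="0 0 0 -0.005 0 0.1 0.5;0 0 0 -0.005 0 0.164 0.5;0 0 0 -0.005 0 0.164 0.5;0 0 0 -0.005 0 0.164 0.5;0 0 0 -0.005 0 0.164 -0.2;0 0 0 -0.005 0 0.164 -0.2;0 0 0 -0.005 0 0.164 -0.2;0 0 0 -0.005 0 0.164 -0.2;0 0 0 -0.005 0 0.164 -0.2")

```text
time: 35.52
eef_pos: [0.4513, 0.3716, 0.0139]
tcp_rot: [0.999, -0.033, 0.001, -0.0]
contact_force: [0.5, -0.1, 3.5]
opening: 0.566
finger_force: 41.7
```

```bash
python3 - <<'E'
from h import *
print(cur()[0])
plan([[pose(451,371.6,90,-3.8)],[pose(470,200,220,3)],[pose(485,50,240,6.2)],[pose(450,-40,225,6.2)],[dk(100)],[dk(60)]])
E
```

```text
[0.45129577 0.37160498 0.01390394]
-0.0000 -0.0005 -0.0000 -0.0003 -0.0000 -0.3805
--
0.0000 0.0000 -0.0189 0.1517 0.8498 -0.6500
--
0.0000 0.0000 -0.0089 0.0356 0.7529 -0.1000
--
0.0000 0.0000 0.0000 -0.2226 0.4285 0.0750
--
0.0000 0.0380 0.0000 -0.1284 0.0538 0.2986
--
0.0000 0.0000 0.0000 0.0000 -0.0000 0.2000
--
joint-limit check: q [ 0.52  0.39  1.93 -0.    0.83  2.15]
```

Emit:
send_rows(moves="0 0 0 0 0 -0.2 -0.2;0 0 0 0 0 -0.38 -0.2;0 0 0 0 0 -0.38 -0.2;0 0 0 0 0 -0.38 -0.2")

```text
time: 36.33
eef_pos: [0.4496, 0.3707, 0.0877]
tcp_rot: [0.999, -0.033, -0.0, 0.001]
contact_force: [-0.2, 0.2, -0.4]
opening: 0.568
finger_force: 41.6
```

Emit:
send_rows(moves="0 0 -0.0189 0.152 0.85 -0.65 -0.2;0 0 -0.0189 0.152 0.85 -0.65 -0.2;0 0 -0.0189 0.152 0.85 -0.65 -0.2;0 0 -0.0189 0.152 0.85 -0.65 -0.2;0 0 -0.0189 0.152 0.85 -0.65 -0.2")

```text
time: 36.95
eef_pos: [0.4697, 0.1986, 0.2191]
tcp_rot: [1.0, 0.025, 0.001, 0.0]
contact_force: [-0.4, -0.4, -1.5]
opening: 0.565
finger_force: 41.7
```

Emit:
send_rows(moves="0 0 -0.0089 0.036 0.753 -0.1 -0.2;0 0 -0.0089 0.036 0.753 -0.1 -0.2;0 0 -0.0089 0.036 0.753 -0.1 -0.2;0 0 -0.0089 0.036 0.753 -0.1 -0.2")

```text
time: 37.45
eef_pos: [0.4839, 0.0493, 0.2372]
tcp_rot: [0.999, 0.053, -0.001, -0.0]
contact_force: [0.4, -0.2, -0.4]
opening: 0.565
finger_force: 41.7
```

Emit:
send_rows(moves="0 0 0 -0.223 0.428 0.075 -0.2;0 0 0 -0.223 0.428 0.075 -0.2;0 0 0 -0.223 0.428 0.075 -0.2")

```text
time: 37.83
eef_pos: [0.448, -0.0396, 0.222]
tcp_rot: [0.999, 0.053, -0.001, -0.001]
contact_force: [1.0, -1.2, -0.8]
opening: 0.566
finger_force: 41.7
```

Emit:
send_rows(moves="0 0.038 0 -0.128 0.054 0.299 -0.2;0 0.038 0 -0.128 0.054 0.299 -0.2;0 0.038 0 -0.128 0.054 0.299 -0.2;0 0.038 0 -0.128 0.054 0.299 -0.2")

```text
time: 38.33
eef_pos: [0.4278, -0.0536, 0.1675]
tcp_rot: [0.991, 0.055, 0.122, -0.005]
contact_force: [-0.4, -0.4, -0.4]
opening: 0.565
finger_force: 41.8
```

Emit:
send_rows(moves="0 0 0 0 0 0.1 -0.2;0 0 0 0 0 0.2 -0.2;0 0 0 0 0 0.2 -0.2;0 0 0 0 0 0.2 -0.2;0 0 0 0 0 0.2 -0.2;0 0 0 0 0 0.2 -0.2")

```text
time: 39.08
eef_pos: [0.4352, -0.0529, 0.1267]
tcp_rot: [0.991, 0.054, 0.121, -0.006]
contact_force: [0.4, 0.9, -0.3]
opening: 0.572
finger_force: 41.7
```

```bash
python3 - <<'E'
from h import *
sd(); plan([[dk(54.8)]])
E
```

```text
F n,x,y [-0.4  0.4  0.9] h,dx,dy [60.1 -0.  -0.4] open 0.572 t 39.075
0.0002 -0.0003 0.0000 0.0020 -0.0012 0.0248
--
joint-limit check: q [-0.42 -0.25  2.37  0.16  0.82  0.94]
```

Emit:
send_rows(moves="0 0 0 0.001 -0.001 0.012 -0.2;0 0 0 0.001 -0.001 0.02 -0.2;0 0 0 0.001 -0.001 0.026 -0.2;0 0 0 0.001 -0.001 0.026 -0.2;0 0 0 0.001 -0.001 0.026 -0.2")

```text
time: 40.0
eef_pos: [0.4359, -0.0523, 0.1213]
tcp_rot: [0.991, 0.054, 0.119, -0.006]
contact_force: [-5.4, 0.5, 4.1]
opening: 0.569
finger_force: 42.4
```

```bash
python3 - <<'E'
from h import *
sd(); sd()
E
```

```text
F n,x,y [ 5.2 -4.2  1. ] h,dx,dy [54.8 -0.4  0.1] open 0.569 t 40.0
F n,x,y [ 6.2 -3.5  0.9] h,dx,dy [54.8 -0.4  0.1] open 0.567 t 40.15
```

Emit:
send_rows(moves="0 0 0 0 0 -0.004 0.4;0 0 0 0 0 -0.004 0.4;0 0 0 0 0 -0.004 0.4;0 0 0 0 0 -0.15 0.4;0 0 0 0 0 -0.27 0.4;0 0 0 0 0 -0.27 0.4;0 0 0 0 0 -0.27 0.4")

```text
time: 41.18
eef_pos: [0.4229, -0.0535, 0.1723]
tcp_rot: [0.991, 0.054, 0.119, -0.006]
contact_force: [-0.4, -0.0, 0.3]
opening: 0.699
finger_force: 0.0
```

```bash
python3 - <<'E'
from h import *
plan([[pose(455,-140,205,3)],[pose(510,-270,160,-2)],[pose(557.3,-375.5,100,-5.5),pose(557.3,-375.5,45,-5.5)]])
c=detect(("top",))
E
```

```text
-0.0011 -0.0380 0.0088 0.1492 0.4480 -0.1334
--
-0.0000 -0.0000 0.0139 0.2406 0.6635 0.2250
--
0.0000 -0.0000 0.0097 0.2548 0.5189 0.3000
0.0000 -0.0000 0.0097 0.2548 0.5189 0.5750
--
joint-limit check: q [-0.43 -0.36  2.35  0.15  0.95  0.95]
top tray [511. 271.] [ 557.1 -374.9   89.8   46.3   -5.6]
top tray [241. 259.] [575.9 238.6  88.9  43.4   8.2]
top sheet [377. 316.] [449.  -68.   84.5  56.5   4.8]
top sheet [192. 254.] [586.9 350.7  93.3  47.2 -11.8]
top red [326. 294.] [498.5  53.8  28.7  23.9 -84.2]
```

Emit:
send_rows(moves="-0.001 -0.038 0.0088 0.149 0.1 -0.133 0.4;-0.001 -0.038 0.0088 0.149 0.448 -0.133 0.4;-0.001 -0.038 0.0088 0.149 0.448 -0.133 0.4;-0.001 -0.038 0.0088 0.149 0.448 -0.133 0.4")

```text
time: 41.88
eef_pos: [0.455, -0.1403, 0.2052]
tcp_rot: [1.0, 0.026, 0.0, -0.001]
contact_force: [-0.6, 0.9, 0.4]
opening: 0.699
finger_force: 0.0
```

Emit:
send_rows(moves="0 0 0.0139 0.24 0.663 0.225 0.4;0 0 0.0139 0.24 0.663 0.225 0.4;0 0 0.0139 0.24 0.663 0.225 0.4;0 0 0.0139 0.24 0.663 0.225 0.4")

```text
time: 42.38
eef_pos: [0.5099, -0.2698, 0.1601]
tcp_rot: [1.0, -0.018, -0.0, -0.001]
contact_force: [0.4, 0.7, 1.1]
opening: 0.703
finger_force: 0.0
```

Emit:
send_rows(moves="0 0 0.0097 0.255 0.519 0.3 0.4;0 0 0.0097 0.255 0.519 0.3 0.4;0 0 0.0097 0.255 0.519 0.575 0.4;0 0 0.0097 0.255 0.519 0.575 0.4;0 0 0.0097 0.255 0.519 0.575 0.4;0 0 0.0097 0.255 0.519 0.575 0.4;0 0 0.0097 0.255 0.519 0.575 0.4")

```text
time: 43.25
eef_pos: [0.5592, -0.3761, 0.0496]
tcp_rot: [0.999, -0.047, 0.003, 0.002]
contact_force: [0.0, -0.9, 0.3]
opening: 0.695
finger_force: 0.0
```

```bash
python3 - <<'E'
from h import *
print(cur()[0]); detect(("wrist",)); plan([[pose(557.5,-375.5,16.5,-5.5)]])
E
```

```text
[ 0.55891192 -0.37602721  0.04899878]
wrist tray [318. 284.] [ 559.  -375.8   92.5   44.4   -5.6]
wrist sheet [506. 464.] [ 442.7 -465.1   31.6   10.9   28.7]
0.0001 -0.0004 0.0000 -0.0036 -0.0012 0.1530
--
joint-limit check: q [-0.74  0.49  1.69  0.    0.95  0.92]
```

Emit:
send_rows(moves="0 0 0 -0.001 -0.001 0.1 0.4;0 0 0 -0.001 -0.001 0.153 0.4;0 0 0 -0.001 -0.001 0.153 0.4;0 0 0 -0.001 -0.001 0.153 0.4;0 0 0 -0.001 -0.001 0.153 -0.4;0 0 0 -0.001 -0.001 0.153 -0.4;0 0 0 -0.001 -0.001 0.153 -0.4;0 0 0 -0.001 -0.001 0.153 -0.4;0 0 0 -0.001 -0.001 0.153 -0.4")

```text
time: 44.72
eef_pos: [0.5584, -0.3759, 0.0168]
tcp_rot: [0.999, -0.048, 0.002, 0.001]
contact_force: [0.6, 0.3, 4.2]
opening: 0.501
finger_force: 43.0
```

```bash
python3 - <<'E'
from h import *
print(cur()[0])
plan([[pose(557.5,-375.5,90,-5.5)],[pose(510,-270,180,-2)],[pose(455,-140,230,3)],[dk(110)],[dk(67)]])
E
```

```text
[ 0.5583568  -0.37594158  0.0168284 ]
0.0002 -0.0005 0.0001 -0.0034 -0.0014 -0.3659
--
-0.0000 0.0000 -0.0097 -0.2870 -0.5023 -0.4500
--
0.0000 0.0000 -0.0139 -0.2975 -0.6400 -0.2500
--
0.0011 0.0380 -0.0088 -0.1358 -0.4391 0.2750
--
0.0000 0.0000 0.0000 0.0000 -0.0000 0.2150
--
joint-limit check: q [-0.74  0.54  1.7   0.    0.9   0.92]
```

Emit:
send_rows(moves="0 0 0 -0.003 0 -0.2 -0.4;0 0 0 -0.003 0 -0.366 -0.4;0 0 0 -0.003 0 -0.366 -0.4;0 0 0 -0.003 0 -0.366 -0.4")

```text
time: 45.52
eef_pos: [0.5561, -0.3744, 0.087]
tcp_rot: [0.999, -0.048, -0.0, -0.001]
contact_force: [-0.6, 0.1, -1.0]
opening: 0.505
finger_force: 42.5
```

Emit:
send_rows(moves="0 0 -0.0097 -0.287 -0.502 -0.45 -0.4;0 0 -0.0097 -0.287 -0.502 -0.45 -0.4;0 0 -0.0097 -0.287 -0.502 -0.45 -0.4;0 0 -0.0097 -0.287 -0.502 -0.45 -0.4")

```text
time: 46.02
eef_pos: [0.5089, -0.2688, 0.1782]
tcp_rot: [1.0, -0.017, 0.0, -0.0]
contact_force: [-0.6, 0.3, -1.0]
opening: 0.503
finger_force: 42.5
```

Emit:
send_rows(moves="0 0 -0.0139 -0.298 -0.64 -0.25 -0.4;0 0 -0.0139 -0.298 -0.64 -0.25 -0.4;0 0 -0.0139 -0.298 -0.64 -0.25 -0.4;0 0 -0.0139 -0.298 -0.64 -0.25 -0.4")

```text
time: 46.52
eef_pos: [0.4539, -0.1393, 0.2276]
tcp_rot: [1.0, 0.027, 0.0, -0.0]
contact_force: [-0.3, -0.5, 0.4]
opening: 0.512
finger_force: 42.5
```

Emit:
send_rows(moves="0.001 0.038 -0.0088 -0.136 -0.439 0.15 -0.4;0.001 0.038 -0.0088 -0.136 -0.439 0.15 -0.4;0.001 0.038 -0.0088 -0.136 -0.439 0.275 -0.4;0.001 0.038 -0.0088 -0.136 -0.439 0.275 -0.4;0.001 0.038 -0.0088 -0.136 -0.439 0.275 -0.4")

```text
time: 47.15
eef_pos: [0.4232, -0.0547, 0.174]
tcp_rot: [0.991, 0.053, 0.12, -0.006]
contact_force: [0.5, 0.2, -0.6]
opening: 0.499
finger_force: 42.5
```

Emit:
send_rows(moves="0 0 0 0 0 0.1 -0.4;0 0 0 0 0 0.19 -0.4;0 0 0 0 0 0.19 -0.4;0 0 0 0 0 0.19 -0.4;0 0 0 0 0 0.19 -0.4;0 0 0 0 0 0.19 -0.4")

```text
time: 47.9
eef_pos: [0.4319, -0.053, 0.1377]
tcp_rot: [0.991, 0.054, 0.121, -0.006]
contact_force: [0.7, -0.5, -0.6]
opening: 0.502
finger_force: 42.5
```

```bash
python3 - <<'E'
from h import *
sd(); plan([[dk(63.8,.3)]])
E
```

```text
F n,x,y [-0.7  0.5 -0.6] h,dx,dy [71.6 -0.5 -0.1] open 0.502 t 47.9
0.0002 -0.0003 0.0000 0.0056 0.0002 0.0371
--
joint-limit check: q [-0.42 -0.28  2.36  0.16  0.85  0.95]
```

Emit:
send_rows(moves="0 0 0 0.005 0 0.02 -0.4;0 0 0 0.005 0 0.03 -0.4;0 0 0 0.005 0 0.036 -0.4;0 0 0 0.005 0 0.04 -0.4;0 0 0 0.005 0 0.04 -0.4;0 0 0 0.005 0 0.04 -0.4")

```text
time: 48.95
eef_pos: [0.4341, -0.0524, 0.13]
tcp_rot: [0.991, 0.054, 0.119, -0.006]
contact_force: [-6.7, 0.4, 6.7]
opening: 0.502
finger_force: 43.4
```

```bash
python3 - <<'E'
from h import *
sd(); sd()
E
```

```text
F n,x,y [ 8.  -4.8  1.2] h,dx,dy [63.7 -0.   0.1] open 0.502 t 48.95
F n,x,y [ 7.  -4.2  1.4] h,dx,dy [63.7 -0.   0.1] open 0.502 t 49.1
```

Emit:
send_rows(moves="0 0 0 0 0 -0.005 0.4;0 0 0 0 0 -0.005 0.4;0 0 0 0 0 -0.005 0.4;0 0 0 0 0 -0.12 0.4;0 0 0 0 0 -0.24 0.4;0 0 0 0 0 -0.24 0.4;0 0 0 0 0 -0.24 0.4")

```text
time: 50.12
eef_pos: [0.4227, -0.0535, 0.1751]
tcp_rot: [0.991, 0.054, 0.119, -0.006]
contact_force: [-0.5, -0.8, 0.2]
opening: 0.697
finger_force: 0.0
```

```bash
python3 - <<'E'
from h import *
plan([[pose(450,-40,225,6.2),pose(485,50,245,6.2)],[pose(540,210,220,-4)],[pose(587,350.7,120,-11.8)],[pose(587,350.7,45,-11.8)]])
c=detect(("top",))
E
```

```text
-0.0000 -0.0381 -0.0000 0.1989 -0.0519 -0.2097
-0.0000 -0.0381 -0.0000 0.4388 -0.4804 -0.2541
--
-0.0000 -0.0000 0.0283 0.3598 -0.7656 0.1250
--
-0.0000 -0.0000 0.0217 0.1854 -0.7182 0.5000
--
0.0000 0.0000 0.0000 0.0000 -0.0000 0.3750
--
joint-limit check: q [-0.44 -0.36  2.35  0.15  0.95  0.95]
top tray [377. 318.] [445.9 -68.7  81.8  53.    6.2]
top tray [241. 259.] [575.9 238.6  88.9  43.5   8.4]
top sheet [374. 301.] [485.5 -63.8  55.   11.1 -82.4]
top sheet [192. 254.] [586.9 350.8  93.3  47.2 -11.8]
top red [326. 294.] [498.5  53.8  28.7  23.9 -84.2]
```

Emit:
send_rows(moves="0 -0.038 0 0.199 -0.052 -0.21 0.5;0 -0.038 0 0.199 -0.052 -0.21 0.5;0 -0.038 0 0.439 -0.48 -0.254 0.5;0 -0.038 0 0.439 -0.48 -0.254 0.5;0 -0.038 0 0.439 -0.48 -0.254 0.5")

```text
time: 50.95
eef_pos: [0.486, 0.0514, 0.2461]
tcp_rot: [0.998, 0.056, 0.001, 0.0]
contact_force: [-0.2, 0.0, -0.3]
opening: 0.75
finger_force: 0.0
```

Emit:
send_rows(moves="0 0 0.0283 0.36 -0.766 0.125 0.5;0 0 0.0283 0.36 -0.766 0.125 0.5;0 0 0.0283 0.36 -0.766 0.125 0.5;0 0 0.0283 0.36 -0.766 0.125 0.5")

```text
time: 51.45
eef_pos: [0.5401, 0.2112, 0.2189]
tcp_rot: [0.999, -0.033, -0.001, 0.001]
contact_force: [-0.4, -1.0, -0.2]
opening: 0.75
finger_force: 0.0
```

Emit:
send_rows(moves="0 0 0.0217 0.185 -0.718 0.5 0.5;0 0 0.0217 0.185 -0.718 0.5 0.5;0 0 0.0217 0.185 -0.718 0.5 0.5;0 0 0.0217 0.185 -0.718 0.5 0.5;0 0 0.0217 0.185 -0.718 0.5 0.5")

```text
time: 52.08
eef_pos: [0.5879, 0.3488, 0.1212]
tcp_rot: [0.995, -0.103, 0.001, 0.001]
contact_force: [0.0, 0.7, -0.3]
opening: 0.752
finger_force: 0.0
```

Emit:
send_rows(moves="0 0 0 0 0 0.25 0.5;0 0 0 0 0 0.375 0.5;0 0 0 0 0 0.375 0.5;0 0 0 0 0 0.375 0.5;0 0 0 0 0 0.375 0.5;0 0 0 0 0 0.375 0.5")

```text
time: 52.82
eef_pos: [0.5886, 0.3506, 0.0479]
tcp_rot: [0.995, -0.103, 0.002, -0.0]
contact_force: [-0.3, -0.2, -0.6]
opening: 0.744
finger_force: 0.0
```

```bash
python3 - <<'E'
from h import *
print(cur()[0]); detect(("wrist",)); plan([[pose(587,350.8,14.5,-11.7)]])
E
```

```text
[0.58837026 0.35057678 0.04749766]
wrist tray [571. 255.] [578.7 242.9  95.8  50.7   8.3]
wrist sheet [139. 464.] [509.  469.   29.5  27.5  78.2]
wrist sheet [316. 275.] [587.9 351.4  95.6  50.1 -11.6]
0.0000 -0.0003 -0.0003 -0.0043 -0.0010 0.1590
--
joint-limit check: q [ 0.39  0.52  1.66 -0.    0.96  2.17]
```

Emit:
send_rows(moves="0 0 0 -0.003 -0.001 0.1 0.5;0 0 0 -0.003 -0.001 0.161 0.5;0 0 0 -0.003 -0.001 0.161 0.5;0 0 0 -0.003 -0.001 0.161 0.5;0 0 0 -0.003 -0.001 0.161 -0.2;0 0 0 -0.003 -0.001 0.161 -0.2;0 0 0 -0.003 -0.001 0.161 -0.2;0 0 0 -0.003 -0.001 0.161 -0.2;0 0 0 -0.003 -0.001 0.161 -0.2")

```text
time: 54.3
eef_pos: [0.5879, 0.3509, 0.0149]
tcp_rot: [0.995, -0.103, 0.002, -0.0]
contact_force: [0.4, 0.7, 4.6]
opening: 0.566
finger_force: 41.8
```

```bash
python3 - <<'E'
from h import *
print(cur()[0])
plan([[pose(587,350.8,90,-11.7)],[pose(540,210,220,-4)],[pose(485,50,250,6.2)],[pose(450,-40,240,6.2)],[dk(120)],[dk(82)]])
E
```

```text
[0.58791958 0.35090402 0.0149021 ]
-0.0001 -0.0005 -0.0003 -0.0031 0.0012 -0.3755
--
0.0000 0.0000 -0.0214 -0.0874 0.7370 -0.6500
--
0.0000 0.0000 -0.0283 -0.2185 0.8172 -0.1500
--
0.0000 0.0000 0.0000 -0.2226 0.4285 0.0500
--
0.0000 0.0380 0.0000 -0.1521 0.0538 0.2764
--
0.0000 0.0000 0.0000 0.0000 -0.0000 0.1900
--
joint-limit check: q [ 0.39  0.56  1.67 -0.    0.91  2.17]
```

Emit:
send_rows(moves="0 0 0 -0.003 0 -0.2 -0.2;0 0 0 -0.003 0 -0.375 -0.2;0 0 0 -0.003 0 -0.375 -0.2;0 0 0 -0.003 0 -0.375 -0.2")

```text
time: 55.1
eef_pos: [0.5853, 0.3503, 0.087]
tcp_rot: [0.995, -0.103, -0.0, 0.001]
contact_force: [-0.6, -0.1, -1.0]
opening: 0.567
finger_force: 41.5
```

Emit:
send_rows(moves="0 0 -0.0214 -0.087 0.737 -0.65 -0.2;0 0 -0.0214 -0.087 0.737 -0.65 -0.2;0 0 -0.0214 -0.087 0.737 -0.65 -0.2;0 0 -0.0214 -0.087 0.737 -0.65 -0.2;0 0 -0.0214 -0.087 0.737 -0.65 -0.2")

```text
time: 55.72
eef_pos: [0.5385, 0.2099, 0.2173]
tcp_rot: [0.999, -0.036, -0.0, 0.0]
contact_force: [-0.6, 0.4, -0.2]
opening: 0.56
finger_force: 41.5
```

Emit:
send_rows(moves="0 0 -0.0283 -0.218 0.817 -0.15 -0.2;0 0 -0.0283 -0.218 0.817 -0.15 -0.2;0 0 -0.0283 -0.218 0.817 -0.15 -0.2;0 0 -0.0283 -0.218 0.817 -0.15 -0.2")

```text
time: 56.22
eef_pos: [0.4831, 0.0492, 0.2469]
tcp_rot: [0.999, 0.052, -0.001, 0.0]
contact_force: [0.4, 0.9, -0.4]
opening: 0.565
finger_force: 41.6
```

Emit:
send_rows(moves="0 0 0 -0.223 0.428 0.05 -0.2;0 0 0 -0.223 0.428 0.05 -0.2;0 0 0 -0.223 0.428 0.05 -0.2")

```text
time: 56.6
eef_pos: [0.4479, -0.0394, 0.2364]
tcp_rot: [0.999, 0.052, -0.001, -0.001]
contact_force: [-0.3, -0.2, 0.5]
opening: 0.566
finger_force: 41.6
```

Emit:
send_rows(moves="0 0.038 0 -0.152 0.054 0.276 -0.2;0 0.038 0 -0.152 0.054 0.276 -0.2;0 0.038 0 -0.152 0.054 0.276 -0.2;0 0.038 0 -0.152 0.054 0.276 -0.2;0 0.038 0 -0.152 0.054 0.276 -0.2")

```text
time: 57.22
eef_pos: [0.4224, -0.054, 0.1869]
tcp_rot: [0.991, 0.054, 0.122, -0.005]
contact_force: [0.2, 0.4, -0.8]
opening: 0.565
finger_force: 41.7
```

Emit:
send_rows(moves="0 0 0 0 0 0.1 -0.2;0 0 0 0 0 0.17 -0.2;0 0 0 0 0 0.17 -0.2;0 0 0 0 0 0.17 -0.2;0 0 0 0 0 0.17 -0.2;0 0 0 0 0 0.17 -0.2")

```text
time: 57.98
eef_pos: [0.4279, -0.0529, 0.1513]
tcp_rot: [0.991, 0.053, 0.12, -0.006]
contact_force: [-0.4, -0.3, -0.1]
opening: 0.566
finger_force: 41.6
```

```bash
python3 - <<'E'
from h import *
sd(); plan([[dk(79.8,.4)]])
E
```

```text
F n,x,y [ 0.  -0.4 -0.3] h,dx,dy [85.7 -1.1  0.4] open 0.566 t 57.975
0.0002 -0.0003 -0.0003 0.0084 0.0025 0.0285
--
joint-limit check: q [-0.43 -0.31  2.36  0.16  0.89  0.95]
```

Emit:
send_rows(moves="0 0 0 0.008 0.0025 0.012 -0.2;0 0 0 0.008 0.0025 0.02 -0.2;0 0 0 0.008 0.0025 0.027 -0.2;0 0 0 0.008 0.0025 0.03 -0.2;0 0 0 0.008 0.0025 0.03 -0.2;0 0 0 0.008 0.0025 0.03 -0.2")

```text
time: 59.02
eef_pos: [0.4306, -0.0528, 0.1457]
tcp_rot: [0.991, 0.053, 0.12, -0.006]
contact_force: [-4.8, 0.4, 6.8]
opening: 0.561
finger_force: 42.4
```

```bash
python3 - <<'E'
from h import *
sd(); sd()
E
```

```text
F n,x,y [ 7.7 -3.   1. ] h,dx,dy [79.8  0.2  0.1] open 0.561 t 59.025
F n,x,y [ 6.  -2.8  1.1] h,dx,dy [79.8  0.2  0.1] open 0.563 t 59.175
```

Emit:
send_rows(moves="0 0 0 0 0 -0.004 0.4;0 0 0 0 0 -0.004 0.4;0 0 0 0 0 -0.004 0.4;0 0 0 0 0 -0.1 0.4;0 0 0 0 0 -0.2 0.4;0 0 0 0 0 -0.2 0.4;0 0 0 0 0 -0.2 0.4")

```text
time: 60.2
eef_pos: [0.421, -0.0537, 0.1834]
tcp_rot: [0.991, 0.053, 0.12, -0.006]
contact_force: [-0.2, 0.5, -1.3]
opening: 0.695
finger_force: 0.0
```

```bash
python3 - <<'E'
from h import *
plan([[pose(450,-40,235,6.2),pose(485,50,245,6.2)],[pose(576.2,238.8,180,8.1)],[pose(576.2,238.8,45,8.1)]])
c=detect(("top",)); cv2.imwrite("pics/t9.png",c["image"][:,:,::-1])
E
```

```text
0.0001 -0.0381 -0.0003 0.2093 -0.0524 -0.2159
0.0001 -0.0381 -0.0003 0.4365 -0.4813 -0.2120
--
0.0000 0.0000 -0.0053 0.5553 -0.8892 0.3250
--
0.0000 0.0000 0.0000 0.0000 -0.0000 0.6750
--
joint-limit check: q [-0.44 -0.38  2.35  0.15  0.97  0.96]
top tray [241. 259.] [575.9 238.6  88.9  43.4   8.2]
top sheet [378. 317.] [446.9 -70.4  89.1  61.2   4.8]
top red [326. 294.] [498.5  53.8  28.7  23.9 -84.2]
```

Emit:
send_rows(moves="0 -0.038 0 0.209 -0.052 -0.216 0.4;0 -0.038 0 0.209 -0.052 -0.216 0.4;0 -0.038 0 0.437 -0.48 -0.212 0.4;0 -0.038 0 0.437 -0.48 -0.212 0.4;0 -0.038 0 0.437 -0.48 -0.212 0.4")

```text
time: 61.02
eef_pos: [0.4858, 0.0512, 0.2456]
tcp_rot: [0.998, 0.055, 0.001, 0.0]
contact_force: [0.3, -1.1, -0.3]
opening: 0.701
finger_force: 0.0
```

Emit:
send_rows(moves="0 0 -0.0053 0.555 -0.889 0.325 0.4;0 0 -0.0053 0.555 -0.889 0.325 0.4;0 0 -0.0053 0.555 -0.889 0.325 0.4;0 0 -0.0053 0.555 -0.889 0.325 0.4;0 0 -0.0053 0.555 -0.889 0.325 0.4")

```text
time: 61.65
eef_pos: [0.5766, 0.2385, 0.1788]
tcp_rot: [0.998, 0.071, -0.001, 0.001]
contact_force: [0.7, -0.2, 0.7]
opening: 0.701
finger_force: 0.0
```

Emit:
send_rows(moves="0 0 0 0 0 0.3 0.4;0 0 0 0 0 0.55 0.4;0 0 0 0 0 0.675 0.4;0 0 0 0 0 0.675 0.4;0 0 0 0 0 0.675 0.4;0 0 0 0 0 0.675 0.4;0 0 0 0 0 0.675 0.4")

```text
time: 62.52
eef_pos: [0.5783, 0.2382, 0.0478]
tcp_rot: [0.998, 0.07, 0.002, 0.0]
contact_force: [-0.0, 0.8, -0.1]
opening: 0.705
finger_force: 0.0
```

```bash
python3 - <<'E'
from h import *
print(cur()[0]); detect(("wrist",)); plan([[pose(576.3,238.8,16.5,8.2)]])
E
```

```text
[0.57801182 0.2381718  0.04738901]
wrist tray [312. 284.] [578.2 240.7  92.8  44.5   8. ]
wrist sheet [492. 462.] [491.3 127.8  30.6  29.5 -82.1]
0.0001 -0.0003 -0.0005 -0.0051 -0.0042 0.1491
--
joint-limit check: q [ 0.23  0.41  1.82 -0.    0.91  1.66]
```

Emit:
send_rows(moves="0 0 0 -0.0015 -0.007 0.1 0.4;0 0 0 -0.0015 -0.007 0.15 0.4;0 0 0 -0.0015 -0.007 0.15 0.4;0 0 0 -0.0015 -0.007 0.15 0.4;0 0 0 -0.0015 -0.007 0.15 -0.4;0 0 0 -0.0015 -0.007 0.15 -0.4;0 0 0 -0.0015 -0.007 0.15 -0.4;0 0 0 -0.0015 -0.007 0.15 -0.4;0 0 0 -0.0015 -0.007 0.15 -0.4")

```text
time: 64.0
eef_pos: [0.5776, 0.2395, 0.0169]
tcp_rot: [0.998, 0.07, 0.002, 0.0]
contact_force: [0.5, 0.1, 5.5]
opening: 0.505
finger_force: 43.1
```

```bash
python3 - <<'E'
from h import *
print(cur()[0])
plan([[pose(576.5,239,100,8.2),pose(576.5,239,200,8.2)],[pose(485,60,255,6.2)],[pose(450,-40,255,6.2)],[dk(130)],[dk(98)]])
E
```

```text
[0.57756802 0.23950257 0.01689867]
0.0001 -0.0005 -0.0006 -0.0041 0.0020 -0.4156
0.0001 -0.0005 -0.0006 -0.0025 0.0024 -0.9156
--
0.0000 -0.0000 0.0056 -0.5805 0.8206 -0.2750
--
0.0000 0.0000 0.0000 -0.2280 0.4782 0.0000
--
0.0000 0.0380 0.0000 -0.1639 0.0538 0.3028
--
0.0000 0.0000 0.0000 -0.0000 -0.0000 0.1600
--
joint-limit check: q [ 0.23  0.45  1.82 -0.    0.86  1.66]
```

Emit:
send_rows(moves="0 0 0 -0.003 0 -0.2 -0.4;0 0 0 -0.003 0 -0.5 -0.4;0 0 0 -0.003 0 -0.8 -0.4;0 0 0 -0.003 0 -0.915 -0.4;0 0 0 -0.003 0 -0.915 -0.4")

```text
time: 64.92
eef_pos: [0.5765, 0.2396, 0.2006]
tcp_rot: [0.998, 0.07, 0.002, 0.0]
contact_force: [-0.9, 0.2, -1.4]
opening: 0.503
finger_force: 42.6
```

Emit:
send_rows(moves="0 0 0.0056 -0.58 0.82 -0.275 -0.4;0 0 0.0056 -0.58 0.82 -0.275 -0.4;0 0 0.0056 -0.58 0.82 -0.275 -0.4;0 0 0.0056 -0.58 0.82 -0.275 -0.4;0 0 0.0056 -0.58 0.82 -0.275 -0.4")

```text
time: 65.55
eef_pos: [0.4824, 0.06, 0.2516]
tcp_rot: [0.999, 0.051, -0.001, 0.0]
contact_force: [-0.6, 0.4, -1.5]
opening: 0.504
finger_force: 42.6
```

Emit:
send_rows(moves="0 0 0 -0.228 0.478 0 -0.4;0 0 0 -0.228 0.478 0 -0.4;0 0 0 -0.228 0.478 0 -0.4")

```text
time: 65.92
eef_pos: [0.4475, -0.0398, 0.2517]
tcp_rot: [0.999, 0.051, -0.001, -0.0]
contact_force: [-0.4, 0.9, -0.4]
opening: 0.502
finger_force: 42.6
```

Emit:
send_rows(moves="0 0.038 0 -0.164 0.054 0.2 -0.4;0 0.038 0 -0.164 0.054 0.2 -0.4;0 0.038 0 -0.164 0.054 0.303 -0.4;0 0.038 0 -0.164 0.054 0.303 -0.4;0 0.038 0 -0.164 0.054 0.303 -0.4")

```text
time: 66.55
eef_pos: [0.4179, -0.0527, 0.1941]
tcp_rot: [0.991, 0.052, 0.12, -0.006]
contact_force: [0.3, -0.4, -0.7]
opening: 0.506
finger_force: 42.6
```

Emit:
send_rows(moves="0 0 0 0 0 0.1 -0.4;0 0 0 0 0 0.15 -0.4;0 0 0 0 0 0.15 -0.4;0 0 0 0 0 0.15 -0.4;0 0 0 0 0 0.15 -0.4;0 0 0 0 0 0.15 -0.4")

```text
time: 67.3
eef_pos: [0.4243, -0.0526, 0.1647]
tcp_rot: [0.991, 0.052, 0.12, -0.006]
contact_force: [0.7, 0.2, -1.5]
opening: 0.501
finger_force: 42.6
```

```bash
python3 - <<'E'
from h import *
sd(); plan([[dk(87.9,.4)]])
E
```

```text
F n,x,y [-1.6  0.4  0.1] h,dx,dy [99.7 -1.4  1.1] open 0.501 t 67.3
0.0003 -0.0003 -0.0006 0.0097 0.0056 0.0578
--
joint-limit check: q [-0.43 -0.34  2.36  0.15  0.92  0.96]
```

Emit:
send_rows(moves="0 0 -0.0006 0.0095 0.0055 0.02 -0.4;0 0 -0.0006 0.0095 0.0055 0.045 -0.4;0 0 -0.0006 0.0095 0.0055 0.052 -0.4;0 0 -0.0006 0.0095 0.0055 0.057 -0.4;0 0 -0.0006 0.0095 0.0055 0.06 -0.4;0 0 -0.0006 0.0095 0.0055 0.06 -0.4;0 0 -0.0006 0.0095 0.0055 0.06 -0.4")

```text
time: 68.47
eef_pos: [0.429, -0.053, 0.1535]
tcp_rot: [0.991, 0.054, 0.12, -0.006]
contact_force: [-5.1, 0.6, 5.4]
opening: 0.504
finger_force: 43.4
```

```bash
python3 - <<'E'
from h import *
sd(); sd()
E
```

```text
F n,x,y [ 6.4 -3.6  1.2] h,dx,dy [87.8  0.5  0.1] open 0.504 t 68.475
F n,x,y [ 6.7 -3.6  1.5] h,dx,dy [87.8  0.5  0.1] open 0.505 t 68.625
```

Contact as predicted. Release, retreat, and look at the stack.

Emit:
send_rows(moves="0 0 0 0 0 -0.004 0.4;0 0 0 0 0 -0.004 0.4;0 0 0 0 0 -0.004 0.4;0 0 0 0 0 -0.1 0.4;0 0 0 0 0 -0.2 0.4;0 0 0 0 0 -0.2 0.4;0 0 0 0 0 -0.2 0.4")

```text
time: 69.65
eef_pos: [0.4192, -0.0539, 0.1911]
tcp_rot: [0.991, 0.054, 0.12, -0.006]
contact_force: [-0.1, 0.1, 0.2]
opening: 0.699
finger_force: 0.0
```

```bash
python3 - <<'E'
from h import *
plan([[pose(455,-80,260,6.2)],[pose(500,-230,260,6.2)]])
E
```

```text
0.0002 -0.0381 -0.0000 0.2418 0.1500 -0.2966
--
0.0000 0.0000 0.0000 0.1427 0.7699 0.0000
--
joint-limit check: q [-0.44 -0.39  2.34  0.15  0.99  0.95]
```

Emit:
send_rows(moves="0 -0.02 0 0.12 0.02 -0.2 0.4;0 -0.038 0 0.242 0.15 -0.297 0.4;0 -0.038 0 0.242 0.15 -0.297 0.4;0 -0.038 0 0.242 0.15 -0.297 0.4")

```text
time: 70.3
eef_pos: [0.4546, -0.0798, 0.2596]
tcp_rot: [0.999, 0.054, -0.0, 0.0]
contact_force: [-0.2, 0.7, 0.4]
opening: 0.702
finger_force: 0.0
```

Emit:
send_rows(moves="0 0 0 0.143 0.77 0 0.4;0 0 0 0.143 0.77 0 0.4;0 0 0 0.143 0.77 0 0.4;0 0 0 0.143 0.77 0 0.4;0 0 0 0.143 0.77 0 0.4")

```text
time: 70.92
eef_pos: [0.4993, -0.2288, 0.2604]
tcp_rot: [0.999, 0.054, 0.0, -0.0]
contact_force: [0.1, 0.7, -0.0]
opening: 0.702
finger_force: 0.0
```

```bash
python3 - <<'E'
from h import *
c=detect(("top",)); s=cam("scene"); a=cv2.resize(c["image"][220:400,290:430],None,fx=2.8,fy=2.8); b=cv2.resize(s["image"][130:310,220:360],None,fx=2.8,fy=2.8)
cv2.imwrite("pics/fin.png",np.hstack([a,b])[:,:,::-1])
E
```

```text
top tray [380. 326.] [429.1 -74.6 115.2  52.3   3.7]
top sheet [373. 302.] [480.3 -62.7  51.6  20.5 -83.1]
top red [326. 294.] [498.5  53.8  28.7  23.9 -84.2]
```

View pics/fin.png

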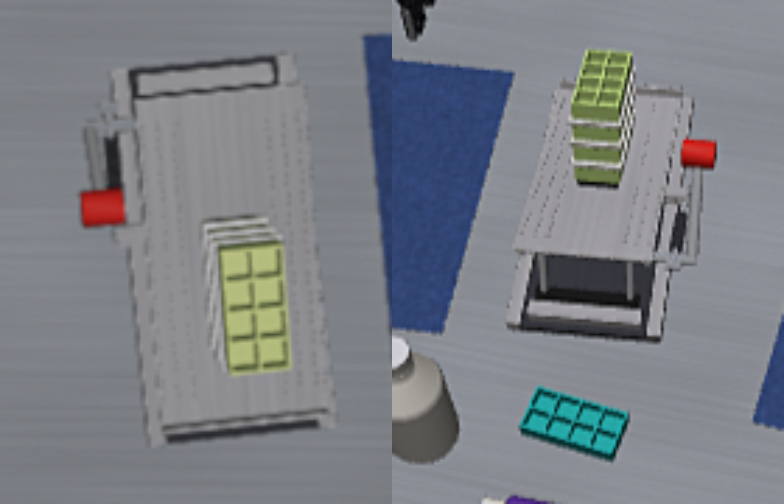

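The picture shows a straight stack of four trays and three sheets on the block (left half about (255,300), right half about (600,120)). The deck is up and the lever is locked, with the knob at (103,208). Bottle, jar and pipette are untouched. I hand the job in.

```bash
python3 -c "
from plant import ctrl
print(ctrl.sign_off())"
```

```text
the job is handed in; nothing more can be done
None
```

The prop leg is locked with the deck standing on it at a slant, and all four green trays are stacked square on the black block with a white drain sheet between each; the job was handed in at about 71 s.

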